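# Fetch the tub behind the toppings for a weight check

## Task

The small lidded tub at the back of the topping station is due for a weight check. First move the three tall topping containers that stand around it onto the yellow tray, standing upright, then stand the tub in the middle of the scale's pan, and only then put the three containers back on the station, each exactly where it stood at the start. Do not tip anything over, and leave the little sample cup and the stack of small lids on the station where they are.

Things in the scene. Friction and masses are not known exactly. Their poses are not given: they have to be found in the camera images.
- tub: the tub to weigh: low round white paper tub with a flat lid; body diameter 62 mm, lid 64 mm (top 11 mm), 58 mm high, about 0.2 kg. Origin: centre of its underside, z up. The tall containers around it leave gaps of 8 to 20 mm, too little for fingers; the ledge is 16 mm behind it. With them gone it is free at its left and right (along the station's y).
- bottle: sauce bottle: round clear straight body of diameter 52 mm up to 102 mm, then a white cap with a pointed nozzle, 132 mm high in all, about 0.28 kg, stands upright. Origin: centre of its underside, z up.
- shaker: sugar shaker: round bare-metal cylinder of diameter 56 mm up to 108 mm, with a domed metal top, 124 mm high in all, about 0.3 kg, stands upright. Origin: centre of its underside, z up.
- canister: square white plastic canister, 52 x 52 mm up to 108 mm, then a grey square lid 56 x 56 mm; 122 mm high in all, about 0.32 kg, stands upright. Origin: centre of its underside, x and y square to its side faces, z up.
- station: topping station, fixed: blue plastic plate 220 mm (x) by 280 mm (y), 6 mm thick; ledge 50 mm high along its back edge, its face at x = 103 mm. Origin: centre of its underside; x points to the ledge, y along it. On the plate stand the tub at about (55, 0) mm, the three tall containers at about (-22, 0), (20, 72) and (20, -72) mm in any order.
- tray: yellow plastic tray, fixed, empty, to the robot's left or right: outside 260 mm (x) by 180 mm (y), floor 4 mm thick, rim 14 mm high and 6 mm wide all round. Origin: centre of its underside; x along its long side.
- scale_pan (a point): the middle of the scale's pan, on its top face, 55 mm above the table: flat steel pan 140 mm (x) by 150 mm (y) without rim, on a fixed white bench scale 200 x 170 mm, on the other side from the tray. x, y along the pan's sides, z up. The pan does not move under load.
- sample_cup: little open white paper cup, diameter 44 mm, 40 mm high, at one back corner of the station (x about 76, y about 112 mm from the station's origin). Leave it there. Origin: centre of its underside.
- lid_stack: stack of small white lids, one body, diameter 44 mm, 24 mm high, at the other back corner of the station (x about 76, y about -112 mm). Leave it there. Origin: centre of its underside.
Things that resemble listed ones, but are neither listed nor needed, are in the scene too. Leave any blue look-alike of the bottle alone.

How it is judged:
By the outcome, as a careful person would: the job done as asked, in the order asked, and still so for the second after the job is handed in, with the robot touching nothing.
It also fails if it takes over 136 s, if anything falls off the work surface, if the arm or the gripper's body presses on something with over 40 N, if the wrist force passes 120 N, or if a joint passes its speed limit or range.

## Robot

A 7-joint arm with a two-finger parallel gripper is mounted at the origin on the work surface. World frame = base frame: x ahead of the robot, y to its left, z up, the work surface at z = 0. Lengths are in m, angles in rad, forces in N, time in s.
With the tool pointing down it reaches from about 0.35 to 0.9 m from the base axis. Payload 8.1 kg.
Tool frame: the origin (TCP) lies midway between the tips of the shut fingers; the grasp point (between the pads) lies 19 mm behind it; z points along the fingers, y is the line along which they close (so a half turn about z gives the same grasp; the last joint's range is limited). The gripper opens to 92 mm and grips with 3 to 60 N. Pads are 19 mm wide; open, the fingers measure 130 mm over their backs; the gripper's body (75 mm by 190 mm) begins 47 mm behind the grasp point.
Start: joints at [-1.213, 0.434, 0.025, 1.573, -0.012, 1.134, -0.075], TCP at [0.278, 0.56, 0.227] pointing down, gripper open.
Joint ranges: [-2.62, 2.62], [-0.44, 2.09], [-1.27, 1.32], [0.08, 2.57], [-1.32, 4.46], [0.12, 2], [-2.74, 2.74]. Speed limits (rad/s): [2.22, 2.22, 3.01, 3.01, 3.14, 3.14, 3.14].

## Interface

Orientations are given as a rotation vector (axis times angle).
In Python, from cell import arm gives the robot as it stands.
- The arm moves only by the tool carry_out, never from a script. Its arguments are lists of equal length, an entry for each row: "claw": the finger opening in cm, from 0 to 9.18; "delta_pos": the shift along the tool's x, y, z in cm, a list of three; "angular": the turn, a rotation vector about the tool's x, y, z in rad, a list of three. In form: {"claw": [claw, ...], "delta_pos": [[dx, dy, dz], ...], "angular": [[ax, ay, az], ...]}. A call has 1 to 20 rows; each row shifts and turns the commanded pose from where the row before left it, along the tool's axes as they then stand; what a row does not reach is not made up. A row lasts 1/10 s, in which the tool goes at most 50 mm and 8.59 degrees, less where a joint would pass 70% of its speed; a pose out of reach is approached as far as the arm can. A call with a gripper value outside its range is refused whole. The fingers move at their own pace and stop on an object; "force" is the grip in N (left out, the last holds). Time passes only in rows, so rows that do not move let the fingers close. It gives the time, the measured TCP pose, the force, the opening and the grip force at its end, in the units of the state.
- arm.observe(): the state, without advancing time (a new reading comes with each control period).
- arm.get_image(name): name is "scene" or "top" or "wrist"; returns a dict with "frame" (420x560x3 uint8, red, green, blue), "mtx" (3x3 intrinsics, pixels), "T" (4x4, takes a point from camera to world coordinates). Camera axes: x right, y down, z forward; pixel columns grow to the right and rows downward; lengths in m; the calibration is good to about 2 mm. A picture is of the moment at which its call begins. There is no depth.
- arm.sign_off(): hands the job in; it is judged then, once.
Trained networks look in a picture, given as the dict that the camera call returned (one of the last four; its "shot" number tells which), for a name from the list of things; names that differ only in an ending like _2 or _b are one class to them, and where a whole thing is asked for, a point or a joint stands for the part that bears it (a point fixed in the world has none). Each returns a list of dicts, best first, with "conf" (0 to 1); they miss things now and then, are a little off and sometimes report something else, mostly with a low value. They report only what shows in the picture. A call takes as long as a camera call. They do not tell look-alikes from the thing itself.
- arm.look_for(label, picture): "centre" ([column, row] as shares, 0 to 1, of the picture: columns of its width, rows of its height, amid what is visible of it).
- arm.trace(label, picture): "region" (420x560 bool, what is visible of it) and "centre" ([column, row] as shares, 0 to 1, of the picture: columns of its width, rows of its height, amid what is visible of it).
- arm.place_of(label, picture): "centre" ([column, row] as shares, 0 to 1, of the picture: columns of its width, rows of its height: a listed point, or the origin of a listed thing).
The state is a dict: "clock": time; "joints": joint angles; "dq": joint speeds; "joint_efforts": joint torques, N m; "position": TCP position; "ee_rot": TCP orientation; "force": force on the tool from outside, world axes, zero at the start; "ft_torque": the same for the moment, N m; "width": opening from 0.0 (shut) to 1.0 (fully open); "gripper_force": force on a finger pad.
Only numpy, scipy, OpenCV 4.12 (cv2) and the standard library are available. Lean on these libraries where they do the work, as an engineer would, in place of code of your own. Each camera call takes 0.05 s, during which the arm holds its last target. There are 200 camera calls.

## Working session

There is one attempt and no reset: what is moved stays moved. The work goes in short steps, Python scripts to look and compute and a tool call to move; the robot and the scene stay as the last step left them, time stands still between calls to the robot, and variables do not carry over. Pictures are saved under pics/ and viewed, at most 14 in all, crops included, and the job is handed in when it is done.

Besides the shell and the picture viewer there is one more tool, called after ">>>" by a JSON object that holds its "method" and its "body". carry_out: Moves the arm, as the interface text tells. Its arguments: {"type":"object","properties":{"claw":{"type":"array","items":{"type":"number"}},"delta_pos":{"type":"array","items":{"type":"array","items":{"type":"number"}}},"angular":{"type":"array","items":{"type":"array","items":{"type":"number"}}},"force":{"type":"number"}},"required":["claw","delta_pos","angular"]}

```bash
mkdir -p pics; ls
python3 - <<'E'
from cell import arm
import cv2,numpy as np
np.set_printoptions(precision=4,suppress=True)
s=arm.observe();print(s)
for n in("scene","top"):
    p=arm.get_image(n);print(n,p["mtx"].tolist(),p["T"].round(4).tolist())
    cv2.imwrite(f"pics/{n}0.png",p["frame"][:,:,::-1])
    for l in("tub","bottle","shaker","canister","station","tray","scale_pan","sample_cup","lid_stack"):
        print(l,[(round(d["centre"][0]*560,1),round(d["centre"][1]*420,1),round(d["conf"],2)) for d in arm.place_of(l,p)])
E
```

```text
pics
{'clock': 0.0, 'joints': array([-1.2126,  0.4352,  0.025 ,  1.5741, -0.0116,  1.134 , -0.0751]), 'dq': array([ 0.    , -0.0002,  0.0001,  0.0009,  0.0005, -0.0005,  0.0011]), 'joint_efforts': array([  0.0006, -66.7831,   0.9855, -31.4465,  -0.0604,   0.0427,
         0.0002]), 'position': array([0.2778, 0.5593, 0.2259]), 'ee_rot': array([-0.7176, -3.0583,  0.0025]), 'force': array([ 0.2335, -1.1535,  0.4913]), 'ft_torque': array([ 0.0587, -0.002 , -0.059 ]), 'gripper_force': 0.0, 'width': 1.0034273846541077}
scene [[412.6940165763028, 0.0, 268.57988005450875], [0.0, 412.6940165763028, 210.77289944814027], [0.0, 0.0, 1.0]] [[-0.2333, 0.7509, -0.6178, 1.0914], [0.9723, 0.1911, -0.1349, 0.1002], [0.0168, -0.6321, -0.7747, 0.7136], [0.0, 0.0, 0.0, 1.0]]
tub [(278.0, 258.7, 0.61)]
bottle [(190.1, 212.1, 0.84), (247.0, 241.1, 0.77), (211.2, 170.3, 0.65), (168.7, 246.4, 0.63)]
shaker [(284.5, 231.7, 0.56)]
canister [(313.3, 248.1, 0.63)]
station [(279.4, 237.1, 0.76)]
tray [(139.3, 172.3, 0.86)]
scale_pan [(440.7, 219.2, 0.61)]
sample_cup [(333.0, 269.8, 0.6)]
lid_stack [(220.6, 264.9, 0.6)]
top [[417.98926701532827, 0.0, 281.53256131607617], [0.0, 417.98926701532827, 209.89494280629694], [0.0, 0.0, 1.0]] [[-0.0109, -0.9919, 0.1264, 0.4385], [-0.9999, 0.0117, 0.0053, 0.0049], [-0.0068, -0.1263, -0.992, 1.0988], [0.0, 0.0, 0.0, 1.0]]
tub [(275.2, 183.6, 0.7)]
bottle [(356.5, 266.1, 0.94), (301.7, 194.7, 0.7), (360.8, 176.9, 0.61), (359.5, 205.3, 0.57), (316.3, 169.3, 0.32)]
shaker [(278.2, 210.8, 0.88), (278.8, 206.0, 0.63)]
canister [(249.9, 198.7, 0.86)]
station [(276.9, 206.6, 0.85), (424.6, 244.4, 0.2)]
tray [(424.4, 241.6, 0.82)]
scale_pan [(153.6, 240.4, 0.75)]
sample_cup [(236.3, 184.5, 0.54)]
lid_stack [(314.5, 170.8, 0.7)]
```

View pics/scene0.png

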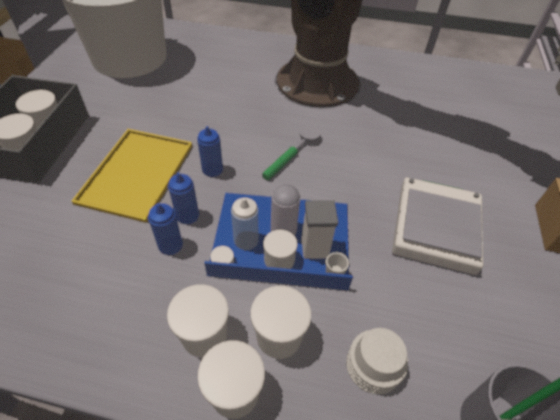

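View pics/top0.png

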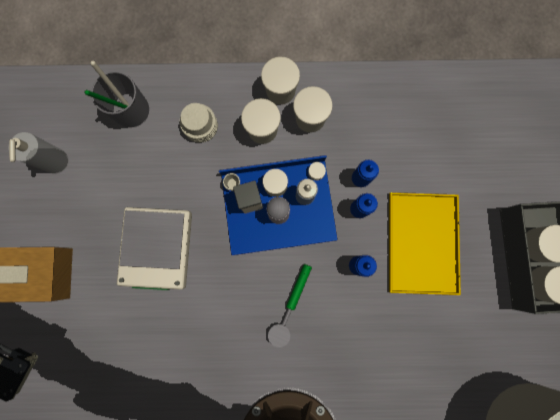

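The three blue bottles at scene (210,150), (183,197), (166,227) stand outside the station and are look-alikes. The clear bottle on the station at scene (246,222), top (307,190), is the one meant. The tray is on the robot's right and the scale on its left. The white tub is at scene (280,248). The large white tubs at scene (200,318), (280,320), (232,378) and (380,355) stand off the station.

```bash
cat > h.py <<'E'
from cell import arm
import cv2,numpy as np
from scipy.spatial.transform import Rotation as Ro
np.set_printoptions(precision=4,suppress=True)
def ray(p,uv):
    d=np.array([(uv[0]-p["mtx"][0][2])/p["mtx"][0][0],(uv[1]-p["mtx"][1][2])/p["mtx"][1][1],1.])
    return p["T"][:3,3],p["T"][:3,:3]@d
def atz(p,uv,z):
    o,d=ray(p,uv);return o+d*(z-o[2])/d[2]
def tri(obs):  # list of (p,uv)
    A=np.zeros((3,3));b=np.zeros(3)
    for p,uv in obs:
        o,d=ray(p,uv);d=d/np.linalg.norm(d);M=np.eye(3)-np.outer(d,d);A+=M;b+=M@o
    return np.linalg.solve(A,b)
def proj(p,X):
    c=np.linalg.inv(p["T"])@np.append(X,1);u=np.asarray(p["mtx"])@c[:3];return u[:2]/u[2]
def uv(d): return np.array(d["centre"])*[560,420]
def go(x,y,z,yaw=None,s=None):
    """print tool-frame shift (cm) from measured pose to the target; yaw = world angle of closing line y (mod pi)"""
    s=s or arm.observe();R=Ro.from_rotvec(s["ee_rot"]).as_matrix()
    d=R.T@(np.array([x,y,z])-s["position"])*100
    out="shift cm "+str(d.round(2))
    if yaw is not None:
        yv=R[:,1];a=np.arctan2(yv[1],yv[0]);e=(yaw-a+np.pi/2)%np.pi-np.pi/2
        Rz=Ro.from_euler('z',e).as_matrix()
        x2=Rz@R[:,0];x2[2]=0;x2/=np.linalg.norm(x2);z2=np.array([0,0,-1.]);T=np.c_[x2,np.cross(z2,x2),z2]
        out+=" turn "+str(Ro.from_matrix(R.T@T).as_rotvec().round(3))+" after-turn shift "+str((T.T@(np.array([x,y,z])-s["position"])*100).round(2))
    print(out)
E
python3 - <<'E'
from h import *
S=arm.get_image("scene");T=arm.get_image("top");W=arm.get_image("wrist")
for l in("tub","shaker","canister","station","tray","scale_pan","sample_cup","lid_stack","bottle"):
    a=arm.place_of(l,S);b=arm.place_of(l,T)
    if l=="bottle": a=[d for d in a if np.hypot(*(uv(d)-[247,241]))<9];b=[d for d in b if np.hypot(*(uv(d)-[302,195]))<9]
    if not a or not b: print(l,len(a),len(b));continue
    print(l,tri([(S,uv(a[0])),(T,uv(b[0]))]),atz(S,uv(a[0]),0.006),atz(T,uv(b[0]),.006))
s=arm.observe();R=Ro.from_rotvec(s["ee_rot"]).as_matrix()
print(R,"cam in tool",R.T@(W["T"][:3,3]-s["position"]),R.T@W["T"][:3,:3],W["mtx"])
go(.40,0,.32,np.pi/2)
E
```

```text
tub [0.6428 0.0245 0.0025] [0.6444 0.0291 0.006 ] [0.6427 0.0202 0.006 ]
shaker [0.5758 0.0174 0.0235] [0.5634 0.0112 0.006 ] [0.5774 0.0216 0.006 ]
canister [0.6017 0.0921 0.0019] [0.6045 0.0923 0.006 ] [0.6011 0.0917 0.006 ]
station [ 0.5832  0.0209 -0.0175] [0.5997 0.0225 0.006 ] [0.58   0.0216 0.006 ]
tray [ 0.4801 -0.3564 -0.0037] [ 0.4883 -0.3464  0.006 ] [ 0.4809 -0.3568  0.006 ]
scale_pan [0.4979 0.3343 0.0492] [0.4601 0.346  0.006 ] [0.5005 0.3513 0.006 ]
sample_cup [0.6514 0.1342 0.0074] [0.6498 0.1392 0.006 ] [0.6519 0.1294 0.006 ]
lid_stack [ 0.6847 -0.0812  0.0151] [ 0.68   -0.0871  0.006 ] [ 0.6859 -0.0784  0.006 ]
bottle [ 0.6256 -0.0492  0.0181] [ 0.6176 -0.0525  0.006 ] [ 0.6275 -0.0491  0.006 ]
[[-0.8957  0.4447  0.    ]
 [ 0.4447  0.8957  0.    ]
 [-0.      0.     -1.    ]] cam in tool [ 0.0818 -0.0012 -0.1573] [[ 0.0007 -0.954  -0.2997]
 [ 1.      0.0006  0.0005]
 [-0.0004 -0.2997  0.954 ]] [[303.2145   0.     279.9388]
 [  0.     303.2145 206.194 ]
 [  0.       0.       1.    ]]
shift cm [-35.83 -44.71  -9.33] turn [ 0.     0.    -0.461] after-turn shift [-12.21 -55.98  -9.33]
```

>>> {"method": "carry_out", "body": {"claw": [9,9,9,9,9,9,9,9,9,9,9,9,9,9,9,9,9,9], "delta_pos": [[0,0,-2.6],[0,0,-2.6],[0,0,-2.6],[0,0,-2.6],[-1.3,-4.15,0],[-1.3,-4.15,0],[-1.3,-4.15,0],[-1.3,-4.15,0],[-1.3,-4.15,0],[-1.3,-4.15,0],[-1.3,-4.15,0],[-1.3,-4.15,0],[-1.3,-4.15,0],[-1.3,-4.15,0],[-1.3,-4.15,0],[-1.3,-4.15,0],[-1.3,-4.15,0],[0,0,0]], "angular": [[0,0,-0.149],[0,0,-0.149],[0,0,-0.149],[0,0,-0.149],[0,0,0],[0,0,0],[0,0,0],[0,0,0],[0,0,0],[0,0,0],[0,0,0],[0,0,0],[0,0,0],[0,0,0],[0,0,0],[0,0,0],[0,0,0],[0,0,0]]}}

```text
clock: 3.85
position: [0.5198, 0.0412, 0.3309]
ee_rot: [-0.198, 3.134, -0.004]
force: [-0.8, -1.1, -0.2]
width: 0.981
gripper_force: 0.0
```

```bash
cat >> h.py <<'E'
import pickle
L=("tub","bottle","shaker","canister","station","sample_cup","lid_stack","tray","scale_pan")
def snap(name,f,labels=L):
    p=arm.get_image(name);cv2.imwrite(f"pics/{f}.png",p["frame"][:,:,::-1])
    r={}
    for l in labels:
        r[l]=[(uv(d),d["conf"]) for d in arm.place_of(l,p)]
        print(l,[(u.round(1).tolist(),round(c,2),atz(p,u,.006)[:2].round(4).tolist()) for u,c in r[l] if c>.25])
    pickle.dump((dict(mtx=p["mtx"],T=p["T"],frame=p["frame"]),r),open(f"pics/{f}.pkl","wb"))
    return p
E
python3 - <<'E'
from h import *
snap("wrist","w1")
E
```

```text
tub [([263.8, 236.8], 0.96, [0.6474, 0.028])]
bottle [([219.1, 213.0], 0.94, [0.6139, -0.0514]), ([132.2, 178.8], 0.76, [0.5732, -0.1952]), ([138.1, 86.5], 0.76, [0.431, -0.1839]), ([130.2, 224.9], 0.68, [0.6546, -0.2002])]
shaker [([263.6, 189.8], 0.69, [0.5645, 0.0184])]
canister [([304.0, 216.6], 0.65, [0.6021, 0.0911])]
station [([481.7, 181.3], 0.55, [0.5054, 0.368])]
sample_cup [([330.0, 242.9], 0.74, [0.6441, 0.143])]
lid_stack [([196.0, 247.8], 0.5, [0.6831, -0.0871])]
tray [([26.8, 113.0], 0.71, [0.4904, -0.3526])]
scale_pan [([480.1, 182.3], 0.97, [0.5073, 0.3659])]
```

>>> {"method": "carry_out", "body": {"claw": [9,9,9], "delta_pos": [[-2,-4.5,0],[-2,-4.5,0],[0,0,0]], "angular": [[0,0,0],[0,0,0],[0,0,0]]}}

```text
clock: 4.65
position: [0.5715, -0.0426, 0.3305]
ee_rot: [-0.2, 3.135, -0.006]
force: [0.3, -1.1, -0.2]
width: 0.98
gripper_force: 0.0
```

Run:
```python
from h import *
snap("wrist","w2")
```

```text
tub [([312.0, 212.8], 0.93, [0.6451, 0.0192])]
bottle [([196.6, 58.2], 0.86, [0.4336, -0.1837]), ([187.7, 156.6], 0.74, [0.5776, -0.1912]), ([270.2, 191.0], 0.64, [0.6167, -0.0548]), ([178.6, 204.0], 0.57, [0.6585, -0.2033])]
shaker [([320.1, 167.5], 0.81, [0.5678, 0.0199])]
canister [([356.9, 192.4], 0.59, [0.6007, 0.0866])]
station [([316.9, 179.0], 0.88, [0.587, 0.0179])]
sample_cup [([382.5, 224.2], 0.59, [0.6498, 0.141])]
lid_stack [([251.1, 225.8], 0.79, [0.6815, -0.0797])]
tray [([76.8, 84.3], 0.98, [0.4915, -0.3584])]
scale_pan [([551.0, 157.7], 0.57, [0.5055, 0.3792])]
```

View pics/w1.png

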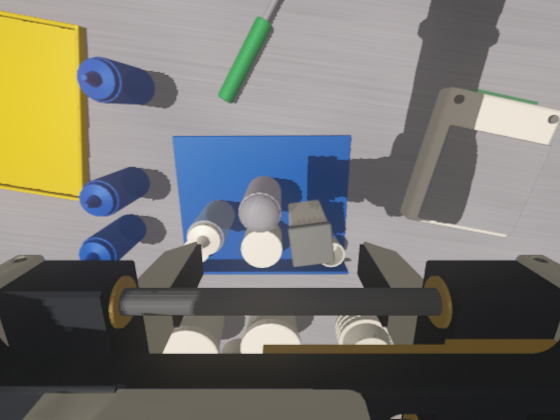

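The wrist view shows the clear bottle at (210,225), the shaker at (262,205), the canister at (312,235) and the tub at (262,248), with the cup at (332,254). The scale is on the right. I'll refine the positions by fitting silhouettes from two wrist poses.

```bash
cat >> h.py <<'E'
from scipy.optimize import minimize
def ring(r,z,n=40):
    t=np.linspace(0,2*np.pi,n,endpoint=False);return np.c_[r*np.cos(t),r*np.sin(t),np.full(n,z)]
def sq(h,z): return np.array([[h,h,z],[-h,h,z],[-h,-h,z],[h,-h,z]])
M=dict(bottle=[np.r_[ring(.026,0),ring(.026,.102)],np.r_[ring(.02,.102),ring(.004,.132)]],
 shaker=[np.r_[ring(.028,0),ring(.028,.108)],np.r_[ring(.028,.108),ring(.02,.119),ring(.006,.124)]],
 canister=[np.r_[sq(.026,0),sq(.026,.108)],np.r_[sq(.028,.108),sq(.028,.122)]],
 tub=[np.r_[ring(.031,0),ring(.031,.047)],np.r_[ring(.032,.047),ring(.032,.058)]])
def sil(p,parts,x,y,z,a):
    m=np.zeros((420*4,560*4),np.uint8);c,s=np.cos(a),np.sin(a)
    Ti=np.linalg.inv(p["T"])
    for P in parts:
        X=P@np.array([[c,s,0],[-s,c,0],[0,0,1]])+[x,y,z]
        C=X@Ti[:3,:3].T+Ti[:3,3];u=C@np.asarray(p["mtx"]).T;u=u[:,:2]/u[:,2:]
        cv2.fillConvexPoly(m,cv2.convexHull(((u+.5)*4).round().astype(np.int32)),1)
    return cv2.resize(m.astype(np.float32),(560,420),interpolation=cv2.INTER_AREA)
def fit(l,views,x0,yaw=0,freez=True):
    def cost(q):
        e=0
        for p,m in views:
            s=sil(p,M[l],q[0],q[1],q[2] if freez else x0[2],q[-1] if l=="canister" else 0)
            e+=1-np.minimum(s,m).sum()/np.maximum(s,m).sum()
        return e/len(views)
    q0=np.r_[x0[:2],[x0[2]] if freez else [],[yaw] if l=="canister" else []]
    st=np.r_[.008,.008,[.008] if freez else [],[.1] if l=="canister" else []]
    r=minimize(cost,q0,method="Nelder-Mead",options=dict(initial_simplex=np.vstack([q0]+[q0+np.eye(len(q0))[i]*st[i] for i in range(len(q0))]),xatol=1e-4,fatol=1e-4,maxiter=150))
    return r.x,r.fun
G=dict(tub=(.645,.022,.006),shaker=(.568,.019,.006),canister=(.601,.09,.006),bottle=(.617,-.053,.006))
def masks(p,f):
    out={}
    for l in G:
        t=arm.trace(l,p)
        b=proj(p,np.array(G[l])+[0,0,.06])
        t=[d for d in t if np.hypot(*(uv(d)-b))<30]
        if t: out[l]=t[0]["region"];print(l,round(t[0]["conf"],2),int(t[0]["region"].sum()))
    pickle.dump((dict(mtx=p["mtx"],T=p["T"],frame=p["frame"]),out),open(f"pics/{f}.msk","wb"))
E
python3 - <<'E'
from h import *
p=snap("wrist","w2b",())
masks(p,"w2")
E
```

```text
tub 0.68 1525
shaker 0.65 1870
canister 0.56 2882
bottle 0.59 1666
```

>>> {"method": "carry_out", "body": {"claw": [9,9,9,9,9], "delta_pos": [[3,3.5,0],[3,3.5,0],[2,3,0],[0,0,0],[0,0,0]], "angular": [[0,0,0],[0,0,0],[0,0,0],[0,0,0],[0,0,0]]}}

```text
clock: 5.9
position: [0.477, 0.0529, 0.3311]
ee_rot: [-0.215, 3.133, 0.0]
force: [-0.3, -0.5, 0.5]
width: 0.978
gripper_force: 0.0
```

Run:
```python
from h import *
p=snap("wrist","w3",("tray","station","scale_pan"))
masks(p,"w3")
V=[pickle.load(open(f"pics/{f}.msk","rb")) for f in("w2","w3")]
for l in G:
    v=[(p,m[l].astype(np.float32)) for p,m in V if l in m]
    if l=="tub":continue
    print(l,len(v),*fit(l,v,G[l],.14), *[fit(l,[x],G[l],.14,False) for x in v])
# station corners by blue mask on w2,w3
for p,_ in V:
    h=cv2.cvtColor(p["frame"],cv2.COLOR_RGB2HSV)
    m=((h[...,0]>105)&(h[...,0]<125)&(h[...,1]>170)&(h[...,2]>60)).astype(np.uint8)
    n,lab,st,_=cv2.connectedComponentsWithStats(m);i=1+st[1:,4].argmax()
    c=max(cv2.findContours((lab==i).astype(np.uint8),0,1)[0],key=cv2.contourArea)
    a=cv2.approxPolyDP(cv2.convexHull(c),6,True)[:,0];print(a.tolist(),[atz(p,u,.006)[:2].round(4).tolist() for u in a])
cv2.imwrite("pics/c.png",cv2.resize(V[1][0]["frame"][40:300,100:400,::-1],None,fx=2.6,fy=2.3))
print(arm.observe()["clock"])
```

```text
tray [([21.0, 134.9], 0.6, [0.4861, -0.3519])]
station [([256.0, 213.2], 0.67, [0.5638, 0.0238])]
scale_pan []
tub 0.92 1158
shaker 0.73 2032
canister 0.89 2396
bottle 0.74 970
shaker 2 [0.5691 0.0175 0.0033] 0.03621581196784973 (array([0.5679, 0.0168]), np.float64(0.05205392837524414)) (array([0.5685, 0.0175]), np.float64(0.030083537101745605))
canister 2 [ 0.6032  0.0918 -0.0034  0.3052] 0.07666254043579102 (array([0.6002, 0.0894, 0.3067]), np.float64(0.09127479791641235)) (array([0.596 , 0.0889, 0.2687]), np.float64(0.10930526256561279))
bottle 2 [ 0.6166 -0.0527 -0.0014] 0.2629759609699249 (array([ 0.614 , -0.0526]), np.float64(0.03707367181777954)) (array([ 0.6092, -0.0495]), np.float64(0.5022488832473755))
[[404, 111], [401, 139], [382, 164], [304, 149], [324, 130]] [[0.4627, 0.1398], [0.5039, 0.1459], [0.5462, 0.1259], [0.5398, -0.0014], [0.5069, 0.0245]]
[[251, 198], [304, 179], [333, 202], [331, 230], [289, 223]] [[0.5385, 0.0127], [0.4949, 0.0943], [0.5267, 0.1483], [0.5764, 0.1544], [0.5736, 0.0814]]
6.3
```

View pics/c.png

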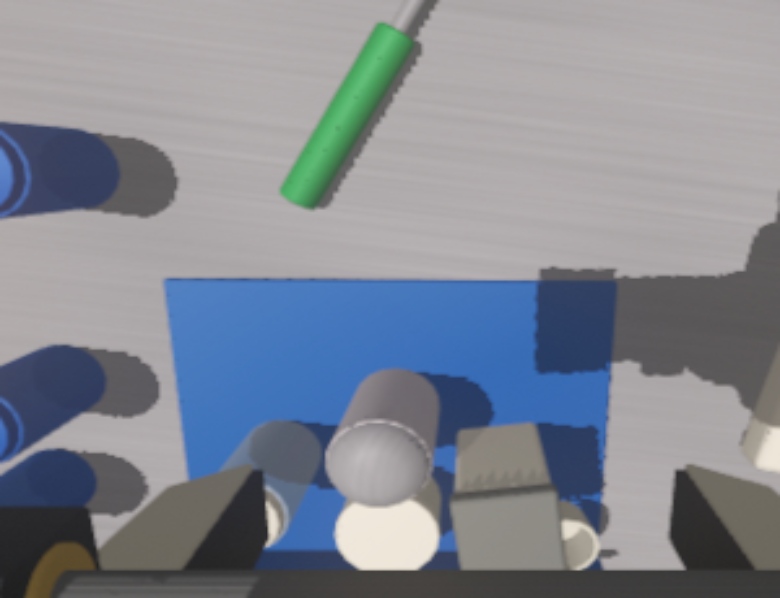

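The crop shows the shaker at (385,440), the canister at (505,500) turned about 0.15 rad more than the station, and the tub at (388,535). The front edge of the plate is square to the tool. The clear bottle at (270,480) stands on the plate and is the one meant. The blue ones at the far left stand outside the plate.

Run:
```python
from h import *
def quad(f,cond,z):
    p=pickle.load(open(f,"rb"))[0]
    h=cv2.cvtColor(p["frame"],cv2.COLOR_RGB2HSV);m=cond(h).astype(np.uint8)
    c=max(cv2.findContours(m,0,1)[0],key=cv2.contourArea)
    X=np.array([atz(p,u,z)[:2] for u in c[:,0]],np.float32);print(f,cv2.minAreaRect(X))
p=dict(arm.get_image("top"));pickle.dump((dict(mtx=p["mtx"],T=p["T"],frame=p["frame"]),0),open("pics/t1.pkl","wb"))
quad("pics/t1.pkl",lambda h:(h[...,0]>18)&(h[...,0]<32)&(h[...,1]>150)&(h[...,2]>50),.012)
print([(uv(d),d["conf"],atz(p,uv(d),.055)) for d in arm.place_of("scale_pan",p)])
for f in("w1","w2"):
    q,r=pickle.load(open(f"pics/{f}.pkl","rb"));print([atz(q,u,.055) for u,c in r["scale_pan"]],[atz(q,u,.0) for u,c in r["tray"]])
go(.6148,-.0525,.28,np.pi/2+.13);go(.6148,-.0525,.077)
```

```text
pics/t1.pkl ((0.487443745136261, -0.3576537072658539), (0.18170562386512756, 0.26012560725212097), 87.51715087890625)
[(array([152.096, 240.114]), 0.69, array([0.4992, 0.3348, 0.055 ]))]
[array([0.5002, 0.3318, 0.055 ])] [array([ 0.491 , -0.3574, -0.    ])]
[array([0.5039, 0.3352, 0.055 ])] [array([ 0.4915, -0.3622, -0.    ])]
shift cm [-12.23 -12.23   5.06] turn [-0.    -0.     0.005] after-turn shift [-12.28 -12.17   5.06]
shift cm [-12.23 -12.22  25.36]
```

>>> {"method": "carry_out", "body": {"claw": [7.2,7.2,7.2,7.2,7.2,7.2,7.2,7.2,7.2,7.2,7.2], "delta_pos": [[-3.05,-3.05,1.2],[-3.05,-3.05,1.2],[-3.05,-3.05,1.2],[-3.05,-3.05,1.2],[0,0,0],[0,0,4],[0,0,4],[0,0,2],[0,0,0],[0,0,0],[0,0,0]], "angular": [[0,0,0],[0,0,0],[0,0,0],[0,0,0],[0,0,0],[0,0,0],[0,0,0],[0,0,0],[0,0,0],[0,0,0],[0,0,0]], "force": 20}}

```text
clock: 7.5
position: [0.6155, -0.0519, 0.1846]
ee_rot: [-0.212, 3.132, -0.0]
force: [-0.6, 0.3, 0.2]
width: 0.783
gripper_force: 0.0
```

Run:
```python
from h import *
go(.6148,-.0525,.077,np.pi/2+.13)
p=snap("wrist","w4",())
t=arm.look_for("bottle",p);print([uv(d) for d in t])
```

```text
shift cm [ 0.11 -0.04 10.76] turn [-0.     0.003  0.005] after-turn shift [ 0.08 -0.05 10.76]
[array([120.512, 140.784]), array([168.224,   5.586]), array([280.504, 207.186]), array([119.28 , 225.582])]
```

View pics/w4.png

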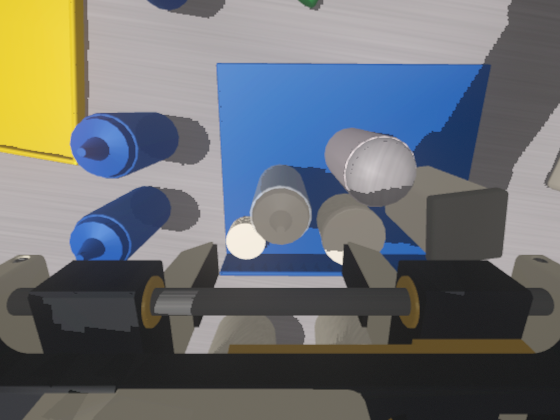

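The bottle at (281,205) is centred between the fingers, so I'll descend and grip it.

>>> {"method": "carry_out", "body": {"claw": [7.2,7.2,7.2,7.2,7.2,4,4,4,4,4,4,4], "delta_pos": [[0.1,0,3.5],[0,0,3.5],[0,0,2.5],[0,0,1.2],[0,0,0],[0,0,0],[0,0,0],[0,0,0],[0,0,0],[0,0,0],[0,0,0],[0,0,0]], "angular": [[0,0,0],[0,0,0],[0,0,0],[0,0,0],[0,0,0],[0,0,0],[0,0,0],[0,0,0],[0,0,0],[0,0,0],[0,0,0],[0,0,0]], "force": 20}}

```text
clock: 8.8
position: [0.6143, -0.052, 0.077]
ee_rot: [-0.212, 3.132, 0.0]
force: [-1.0, 1.0, 6.8]
width: 0.561
gripper_force: 20.0
```

Run:
```python
from h import *
s=arm.observe();print(s["position"],s["width"]*.092,s["gripper_force"],s["force"])
go(.568,-.362,.235,np.pi/2+.13)
```

```text
[ 0.6143 -0.052   0.077 ] 0.05162991780911843 20.00075340270996 [-1.026   0.9549  6.7777]
shift cm [  8.74 -30.09 -15.81] turn [-0.     0.002  0.005] after-turn shift [  8.61 -30.14 -15.8 ]
```

>>> {"method": "carry_out", "body": {"claw": [4,4,4,4,4,4,4,4,4,4,4,4,4,4,4,4,4,4], "delta_pos": [[0,0,-2],[0,0,-3.5],[0,0,-4],[0,0,-4],[0,0,-2.3],[0.5,-2,0],[1.1,-3.7,0],[1.1,-3.7,0],[1.1,-3.7,0],[1.1,-3.7,0],[1.1,-3.7,0],[1.1,-3.7,0],[1.1,-3.7,0],[0.6,-2.2,0],[0,0,0],[0,0,3.5],[0,0,4],[0,0,0]], "angular": [[0,0,0],[0,0,0],[0,0,0],[0,0,0],[0,0,0],[0,0,0],[0,0,0],[0,0,0],[0,0,0],[0,0,0],[0,0,0],[0,0,0],[0,0,0],[0,0,0],[0,0,0],[0,0,0],[0,0,0],[0,0,0]]}}

```text
clock: 10.6
position: [0.5639, -0.3588, 0.1531]
ee_rot: [0.213, -3.126, -0.01]
force: [-1.4, 1.5, -2.9]
width: 0.559
gripper_force: 20.0
```

Run:
```python
from h import *
s=arm.observe();print(s["position"],s["width"]*.092,s["gripper_force"],s["force"])
go(.568,-.362,.0755,np.pi/2+.13)
```

```text
[ 0.5639 -0.3588  0.1531] 0.051466498689546065 19.996715784072876 [-1.4055  1.5366 -2.9014]
shift cm [-0.43 -0.43  7.76] turn [ 0.007 -0.008  0.006] after-turn shift [-0.37 -0.37  7.76]
```

>>> {"method": "carry_out", "body": {"claw": [4,4,4,4,4], "delta_pos": [[0,0,3],[0,0,2.5],[0,0,1.2],[0,0,0.5],[0,0,0]], "angular": [[0,0,0],[0,0,0],[0,0,0],[0,0,0],[0,0,0]]}}

```text
clock: 11.1
position: [0.5672, -0.3622, 0.0875]
ee_rot: [-0.212, 3.134, -0.0]
force: [0.3, -0.4, -2.5]
width: 0.566
gripper_force: 20.0
```

Run:
```python
from h import *
s=arm.observe();print(s["position"],s["width"]*.092,s["gripper_force"],s["force"])
go(.568,-.362,.0755,np.pi/2+.13)
```

```text
[ 0.5672 -0.3622  0.0875] 0.05203936038000302 19.99664068222046 [ 0.2924 -0.3681 -2.5317]
shift cm [-0.08  0.01  1.2 ] turn [-0.     0.     0.005] after-turn shift [-0.08  0.01  1.2 ]
```

>>> {"method": "carry_out", "body": {"claw": [4,4,4,4,7.5,7.5,7.5], "delta_pos": [[0,0,0.7],[0,0,0.3],[0,0,0.2],[0,0,0],[0,0,0],[0,0,0],[0,0,0]], "angular": [[0,0,0],[0,0,0],[0,0,0],[0,0,0],[0,0,0],[0,0,0],[0,0,0]]}}

```text
clock: 11.8
position: [0.567, -0.3624, 0.075]
ee_rot: [-0.212, 3.134, -0.001]
force: [-0.9, 0.3, 0.3]
width: 0.772
gripper_force: 0.0
```

Run:
```python
from h import *
s=arm.observe();print(s["position"],s["width"]*.092,s["gripper_force"],s["force"])
go(.5688,.0173,.28,np.pi/2+.13)
```

```text
[ 0.567  -0.3624  0.075 ] 0.07105723415553031 0.0 [-0.8753  0.3276  0.3291]
shift cm [ -5.3   37.59 -20.51] turn [-0.     0.001  0.005] after-turn shift [ -5.1   37.62 -20.5 ]
```

>>> {"method": "carry_out", "body": {"claw": [7.2,7.2,7.2,7.2,7.2,7.2,7.2,7.2,7.2,7.2,7.2,7.2,7.2,7.2,7.2,7.2], "delta_pos": [[0,0,-3],[0,0,-4],[0,0,-4],[0,0,-2],[-0.3,2,0],[-0.6,4.2,0],[-0.6,4.2,0],[-0.6,4.2,0],[-0.6,4.2,0],[-0.6,4.2,0],[-0.6,4.2,0],[-0.6,4.2,0],[-0.6,4.2,0],[-0.2,2,0],[0,0,0],[0,0,0]], "angular": [[0,0,0],[0,0,0],[0,0,0],[0,0,0],[0,0,0],[0,0,0],[0,0,0],[0,0,0],[0,0,0],[0,0,0],[0,0,0],[0,0,0],[0,0,0],[0,0,0],[0,0,0],[0,0,0]]}}

```text
clock: 13.4
position: [0.5687, 0.0174, 0.2049]
ee_rot: [-0.213, 3.134, -0.001]
force: [-1.0, -0.1, 0.4]
width: 0.785
gripper_force: 0.0
```

Run:
```python
from h import *
s=arm.observe();print(s["position"],s["width"]*.092,s["gripper_force"],s["force"])
go(.5688,.0173,.077,np.pi/2+.13)
p=snap("wrist","w5",())
G.pop("tub");masks(p,"w5")
q,m=pickle.load(open("pics/w5.msk","rb"))
for l in("shaker","canister"):
    if l in m: print(l,fit(l,[(q,m[l].astype(np.float32))],G[l],.28,False))
```

```text
[0.5687 0.0174 0.2049] 0.07226443267483447 0.0 [-0.9621 -0.0516  0.4407]
shift cm [-0.   -0.01 12.79] turn [-0.     0.     0.006] after-turn shift [-0.01 -0.01 12.79]
shaker 0.87 3876
canister 0.76 4007
shaker (array([0.5677, 0.017 ]), np.float64(0.04119884967803955))
canister (array([0.5989, 0.0887, 0.3078]), np.float64(0.36114412546157837))
```

View pics/w5.png

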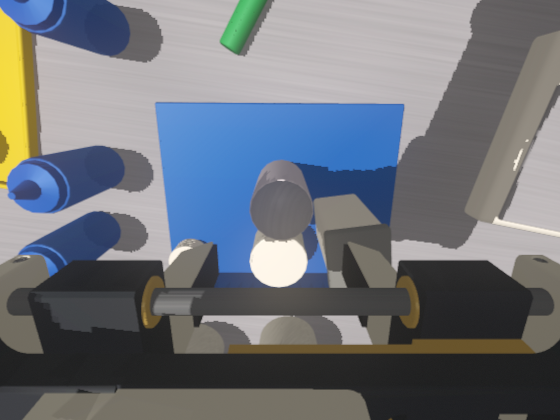

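The shaker is centred at (281,200) and the right finger clears the canister.

>>> {"method": "carry_out", "body": {"claw": [7.2,7.2,7.2,7.2,7.2,7.2,4,4,4,4,4,4], "delta_pos": [[0,0,3.5],[0,0,4],[0,0,2.8],[0,0,1.5],[0,0,1],[0,0,0],[0,0,0],[0,0,0],[0,0,0],[0,0,0],[0,0,0],[0,0,0]], "angular": [[0,0,0],[0,0,0],[0,0,0],[0,0,0],[0,0,0],[0,0,0],[0,0,0],[0,0,0],[0,0,0],[0,0,0],[0,0,0],[0,0,0]], "force": 25}}

```text
clock: 14.8
position: [0.5695, 0.0177, 0.0777]
ee_rot: [-0.212, 3.132, 0.0]
force: [0.3, -0.4, 7.1]
width: 0.604
gripper_force: 25.0
```

Run:
```python
from h import *
s=arm.observe();print(s["position"],s["width"]*.092,s["gripper_force"],s["force"])
go(.488,-.362,.24,np.pi/2+.13)
```

```text
[0.5695 0.0177 0.0777] 0.05558191507919927 24.974677562713623 [ 0.3499 -0.4003  7.0626]
shift cm [ 13.16 -36.52 -16.26] turn [0.    0.002 0.005] after-turn shift [ 13.   -36.6  -16.23]
```

>>> {"method": "carry_out", "body": {"claw": [4,4,4,4,4,4,4,4,4,4,4,4,4,4,4,4,4,4,4,4], "delta_pos": [[0,0,-2],[0,0,-3.5],[0,0,-4],[0,0,-4],[0,0,-2.7],[0.7,-2,0],[1.3,-3.6,0],[1.3,-3.6,0],[1.3,-3.6,0],[1.3,-3.6,0],[1.3,-3.6,0],[1.3,-3.6,0],[1.3,-3.6,0],[1.3,-3.6,0],[1.3,-3.6,0],[0.7,-2.1,0],[0,0,0],[0,0,3.5],[0,0,4],[0,0,2]], "angular": [[0,0,0],[0,0,0],[0,0,0],[0,0,0],[0,0,0],[0,0,0],[0,0,0],[0,0,0],[0,0,0],[0,0,0],[0,0,0],[0,0,0],[0,0,0],[0,0,0],[0,0,0],[0,0,0],[0,0,0],[0,0,0],[0,0,0],[0,0,0]]}}

```text
clock: 16.8
position: [0.4867, -0.3592, 0.1403]
ee_rot: [0.214, -3.131, -0.006]
force: [-0.3, -0.2, -3.4]
width: 0.61
gripper_force: 25.0
```

>>> {"method": "carry_out", "body": {"claw": [4,4,4,4], "delta_pos": [[0,0,2],[0,0,2],[0,0,1.2],[0,0,0]], "angular": [[0,0,0],[0,0,0],[0,0,0],[0,0,0]]}}

```text
clock: 17.2
position: [0.4872, -0.3602, 0.09]
ee_rot: [0.213, -3.132, -0.004]
force: [-0.9, 0.3, -3.1]
width: 0.608
gripper_force: 25.0
```

Run:
```python
from h import *
s=arm.observe();print(s["position"],s["width"]*.092,s["gripper_force"],s["force"])
go(.488,-.362,.0757,np.pi/2+.13)
```

```text
[ 0.4872 -0.3602  0.09  ] 0.055952834007015964 24.961372017860413 [-0.9189  0.3045 -3.1208]
shift cm [-0.06 -0.19  1.43] turn [ 0.003 -0.003  0.006] after-turn shift [-0.06 -0.19  1.43]
```

>>> {"method": "carry_out", "body": {"claw": [4,4,4,4,7.5,7.5,7.5], "delta_pos": [[0,0,0.9],[0,0,0.3],[0,0,0.2],[0,0,0],[0,0,0],[0,0,0],[0,0,0]], "angular": [[0,0,0],[0,0,0],[0,0,0],[0,0,0],[0,0,0],[0,0,0],[0,0,0]]}}

```text
clock: 17.9
position: [0.4884, -0.3621, 0.0783]
ee_rot: [-0.212, 3.133, -0.001]
force: [-0.2, 1.3, -0.4]
width: 0.799
gripper_force: 0.0
```

Run:
```python
from h import *
s=arm.observe();print(s["position"],s["width"]*.092,s["gripper_force"],s["force"])
go(.53,.05,.3,np.pi/2+.13)
```

```text
[ 0.4884 -0.3621  0.0783] 0.07349336481517614 0.0 [-0.182   1.2616 -0.397 ]
shift cm [ -9.69  40.26 -22.19] turn [-0.001  0.001  0.005] after-turn shift [ -9.47  40.33 -22.17]
```

>>> {"method": "carry_out", "body": {"claw": [8,8,8,8,8,8,8,8,8,8,8,8,8,8,8,8,8], "delta_pos": [[0,0,-3],[0,0,-4],[0,0,-4],[0,0,-3],[-0.5,2.2,-2],[-1,4,-2],[-1,4,-2],[-1,4,-1.5],[-1,4,0],[-1,4,0],[-1,4,0],[-1,4,0],[-1,4,0],[-1,4,0],[-0.2,2,0],[0,0,0],[0,0,0]], "angular": [[0,0,0],[0,0,0],[0,0,0],[0,0,0],[0,0,0],[0,0,0],[0,0,0],[0,0,0],[0,0,0],[0,0,0],[0,0,0],[0,0,0],[0,0,0],[0,0,0],[0,0,0],[0,0,0],[0,0,0]]}}

```text
clock: 19.6
position: [0.53, 0.0494, 0.2929]
ee_rot: [-0.213, 3.134, -0.001]
force: [-0.3, -0.9, 0.9]
width: 0.874
gripper_force: 0.0
```

Run:
```python
from h import *
p=snap("wrist","w6",())
masks(p,"w6")
T=[]
for f in ("w2","w3","w6"):
    q,m=pickle.load(open(f"pics/{f}.msk","rb"));T.append((q,m["canister"].astype(np.float32)))
    print(f,fit("canister",T[-1:],(.602,.09,.006),.2,False),fit("canister",T[-1:],(.602,.09,.006),.3,False))
print(fit("canister",T,(.602,.09,.006),.25,False),fit("canister",T,(.602,.09,.006),.25,True))
q,m=pickle.load(open("pics/w6.msk","rb"))
if "tub" in m: print(fit("tub",[(q,m["tub"].astype(np.float32))],G["tub"],0,False))
x,_=fit("canister",T[2:],(.602,.09,.006),.25,False)
f=q["frame"].copy();c=cv2.findContours((sil(q,M["canister"],x[0],x[1],.006,x[2])>.5).astype(np.uint8),0,1)[0];cv2.drawContours(f,c,-1,(255,0,0),1)
c=cv2.findContours(m["canister"].astype(np.uint8),0,1)[0];cv2.drawContours(f,c,-1,(0,255,0),1)
cv2.imwrite("pics/c6.png",cv2.resize(f[100:300,180:400,::-1],None,fx=3,fy=3,interpolation=0))
```

```text
tub 0.56 1931
canister 0.68 3140
w2 (array([0.6001, 0.0892, 0.3017]), np.float64(0.0910041332244873)) (array([0.6009, 0.0893, 0.3076]), np.float64(0.0933343768119812))
w3 (array([0.5966, 0.0893, 0.2793]), np.float64(0.10971415042877197)) (array([0.5999, 0.0905, 0.2976]), np.float64(0.11095106601715088))
w6 (array([0.5999, 0.0899, 0.2752]), np.float64(0.04658246040344238)) (array([0.5998, 0.09  , 0.2882]), np.float64(0.04707491397857666))
(array([0.6003, 0.0901, 0.2756]), np.float64(0.08535740524530411)) (array([ 0.6027,  0.091 , -0.0016,  0.2926]), np.float64(0.06322530657052994))
(array([0.6435, 0.0249]), np.float64(0.044759511947631836))
```

View pics/c6.png

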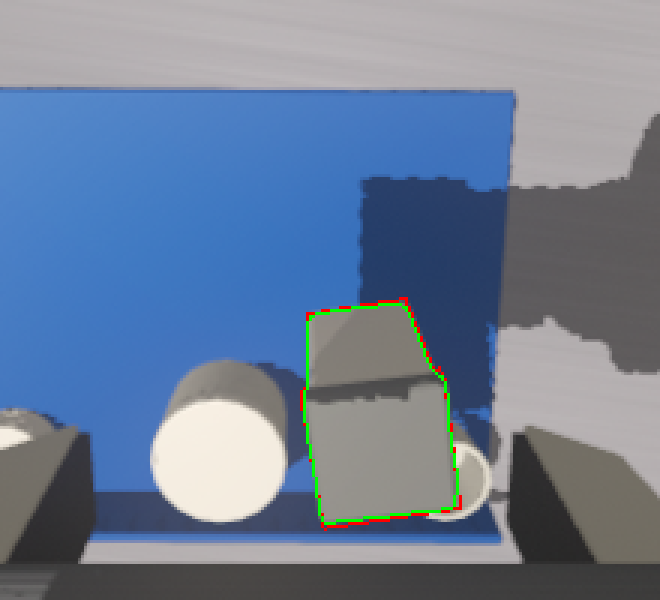

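The overlay shows the fit (red) following the canister outline closely, at (380,410) in the crop with yaw about 0.28. The tub at (220,450) and the cup at (460,480) are undisturbed.

Run:
```python
from h import *
go(.600,.090,.071,np.pi/2+.28)
```

```text
shift cm [-7.48  3.2  22.19] turn [-0.     0.    -0.147] after-turn shift [-7.88  2.07 22.19]
```

>>> {"method": "carry_out", "body": {"claw": [7.4,7.4,7.4,7.4,7.4,7.4,7.4,7.4,7.4,7.4,7.4,7.4,7.4,7.4], "delta_pos": [[0,0,0],[-2,0.5,0],[-2,0.5,0],[-2,0.55,0],[-1.9,0.55,0],[0,0,2],[0,0,4],[0,0,4],[0,0,4],[0,0,4],[0,0,2.5],[0,0,1.7],[0,0,0],[0,0,0]], "angular": [[0,0,-0.147],[0,0,0],[0,0,0],[0,0,0],[0,0,0],[0,0,0],[0,0,0],[0,0,0],[0,0,0],[0,0,0],[0,0,0],[0,0,0],[0,0,0],[0,0,0]]}}

```text
clock: 21.25
position: [0.6003, 0.0912, 0.0711]
ee_rot: [-0.44, 3.11, -0.0]
force: [-0.8, -0.3, 0.8]
width: 0.808
gripper_force: 0.0
```

Run:
```python
from h import *
s=arm.observe();print(s["position"],s["width"]*.092,s["force"])
go(.600,.090,.071,np.pi/2+.28)
```

```text
[0.6003 0.0912 0.0711] 0.07436520865301828 [-0.8068 -0.2671  0.7529]
shift cm [ 0.06 -0.1   0.01] turn [-0.     0.     0.001] after-turn shift [ 0.06 -0.1   0.01]
```

>>> {"method": "carry_out", "body": {"claw": [7.4,4,4,4,4,4,4,4], "delta_pos": [[0,-0.1,0],[0,0,0],[0,0,0],[0,0,0],[0,0,0],[0,0,0],[0,0,0],[0,0,0]], "angular": [[0,0,0],[0,0,0],[0,0,0],[0,0,0],[0,0,0],[0,0,0],[0,0,0],[0,0,0]]}}

```text
clock: 22.05
position: [0.6006, 0.0911, 0.0713]
ee_rot: [-0.442, 3.109, 0.0]
force: [-1.9, 0.7, 6.2]
width: 0.6
gripper_force: 25.0
```

Run:
```python
from h import *
s=arm.observe();print(s["position"],s["width"]*.092,s["force"],s["gripper_force"])
go(.408,-.365,.231,np.pi/2+.28)
```

```text
[0.6006 0.0911 0.0713] 0.05515488503161673 [-1.8899  0.7168  6.2447] 24.97903883457184
shift cm [ 31.19 -38.43 -16.01] turn [0.    0.001 0.002] after-turn shift [ 31.12 -38.51 -15.97]
```

>>> {"method": "carry_out", "body": {"claw": [7,7,7,7,7,7,7], "delta_pos": [[0,0,0],[0,0,0],[0,0,0],[0,0,-1],[0,0,-1.2],[0,0,0],[0,0,0]], "angular": [[0,0,0],[0,0,0],[0,0,0],[0,0,0],[0,0,0],[0,0,0],[0,0,0]]}}

```text
clock: 22.75
position: [0.6008, 0.0909, 0.0935]
ee_rot: [-0.441, 3.109, 0.0]
force: [1.0, -0.8, -0.1]
width: 0.765
gripper_force: 0.0
```

>>> {"method": "carry_out", "body": {"claw": [4,4,4,4,4,4], "delta_pos": [[0,0,0],[0,0,0],[0,0,0],[0,0,0],[0,0,0],[0,0,0]], "angular": [[0,0,0],[0,0,0],[0,0,0],[0,0,0],[0,0,0],[0,0,0]]}}

```text
clock: 23.35
position: [0.6, 0.0908, 0.0924]
ee_rot: [0.442, -3.11, 0.0]
force: [0.8, -0.0, -2.2]
width: 0.606
gripper_force: 24.9
```

Run:
```python
from h import *
s=arm.observe();print(s["position"],s["width"]*.092,s["force"],s["gripper_force"])
go(.408,-.365,.255,np.pi/2+.28)
p=snap("wrist","w7",())
```

```text
[0.6    0.0908 0.0924] 0.05577818475465978 [ 0.8413 -0.0368 -2.2138] 24.93405818939209
shift cm [ 31.14 -38.43 -16.24] turn [ 0.    -0.001  0.002] after-turn shift [ 31.05 -38.5  -16.26]
```

View pics/w7.png

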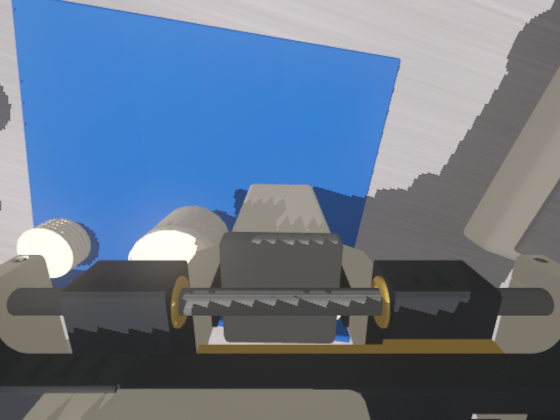

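The lid at (281,280) is gripped squarely. The tub at (180,245) and lid stack at (55,250) are clear of the fingers.

>>> {"method": "carry_out", "body": {"claw": [4,4,4,4,4,4,4,4,4,4,4,4,4,4,4,4,4,4,4,4], "delta_pos": [[0,0,-2],[0,0,-3.5],[0,0,-4],[0,0,-4],[0,0,-2.7],[1.2,-1.6,0],[2.6,-3.2,0],[2.6,-3.2,0],[2.6,-3.2,0],[2.6,-3.2,0],[2.6,-3.2,0],[2.6,-3.2,0],[2.6,-3.2,0],[2.6,-3.2,0],[2.6,-3.2,0],[2.6,-3.2,0],[2.6,-3.2,0],[1.3,-1.6,0],[0,0,0],[0,0,0]], "angular": [[0,0,0],[0,0,0],[0,0,0],[0,0,0],[0,0,0],[0,0,0],[0,0,0],[0,0,0],[0,0,0],[0,0,0],[0,0,0],[0,0,0],[0,0,0],[0,0,0],[0,0,0],[0,0,0],[0,0,0],[0,0,0],[0,0,0],[0,0,0]]}}

```text
clock: 25.4
position: [0.4074, -0.3646, 0.2538]
ee_rot: [0.439, -3.11, -0.002]
force: [0.3, 1.5, -2.7]
width: 0.602
gripper_force: 24.9
```

Run:
```python
from h import *
s=arm.observe();print(s["position"],s["width"]*.092,s["force"],s["gripper_force"])
go(.408,-.365,.0906,np.pi/2+.28)
```

```text
[ 0.4074 -0.3646  0.2538] 0.055422513902855366 [ 0.2931  1.5309 -2.7467] 24.9343603849411
shift cm [-0.06 -0.08 16.32] turn [ 0.001 -0.001  0.   ] after-turn shift [-0.05 -0.06 16.32]
```

>>> {"method": "carry_out", "body": {"claw": [4,4,4,4,4,4,4,4,4,7.5,7.5,7.5], "delta_pos": [[0,0,3],[0,0,4],[0,0,4],[0,0,2.5],[0,0,1.5],[0,0,0.7],[0,0,0.4],[0,0,0.25],[0,0,0],[0,0,0],[0,0,0],[0,0,0]], "angular": [[0,0,0],[0,0,0],[0,0,0],[0,0,0],[0,0,0],[0,0,0],[0,0,0],[0,0,0],[0,0,0],[0,0,0],[0,0,0],[0,0,0]]}}

```text
clock: 26.6
position: [0.4089, -0.3649, 0.0918]
ee_rot: [-0.442, 3.109, -0.001]
force: [-0.0, -0.7, 0.3]
width: 0.798
gripper_force: 0.0
```

Run:
```python
from h import *
s=arm.observe();print(s["position"],s["width"]*.092,s["force"],s["gripper_force"])
go(.53,.04,.25,np.pi/2+.13)
```

```text
[ 0.4089 -0.3649  0.0918] 0.07341732348391618 [-0.0483 -0.7369  0.3045] 0.0
shift cm [-22.92  35.5  -15.83] turn [-0.001  0.001  0.152] after-turn shift [-17.26  38.57 -15.82]
```

>>> {"method": "carry_out", "body": {"claw": [9,9,9,9,9,9,9,9,9,9,9,9,9,9,9,9,9,9], "delta_pos": [[0,0,-3],[0,0,-4],[0,0,-4.8],[0,0,-4],[0,0,0],[-0.8,1.8,0],[-1.65,3.7,0],[-1.65,3.7,0],[-1.65,3.7,0],[-1.65,3.7,0],[-1.65,3.7,0],[-1.65,3.7,0],[-1.65,3.7,0],[-1.65,3.7,0],[-1.65,3.7,0],[-1.6,3.5,0],[0,0,0],[0,0,0]], "angular": [[0,0,0],[0,0,0],[0,0,0],[0,0,0],[0,0,0.149],[0,0,0],[0,0,0],[0,0,0],[0,0,0],[0,0,0],[0,0,0],[0,0,0],[0,0,0],[0,0,0],[0,0,0],[0,0,0],[0,0,0],[0,0,0]]}}

```text
clock: 28.4
position: [0.5283, 0.0416, 0.2493]
ee_rot: [-0.212, 3.134, -0.0]
force: [0.3, -0.3, -1.5]
width: 0.979
gripper_force: 0.0
```

Run:
```python
from h import *
s=arm.observe();print(s["position"])
p=snap("wrist","w8",("scale_pan","tub"))
masks(p,"w8")
q,m=pickle.load(open("pics/w8.msk","rb"));v=[(q,m["tub"].astype(np.float32))]
q6,m6=pickle.load(open("pics/w6.msk","rb"));v6=[(q6,m6["tub"].astype(np.float32))]
print(fit("tub",v,G["tub"],0,False),fit("tub",v+v6,G["tub"],0,True))
x,_=fit("tub",v,G["tub"],0,False)
go(x[0],x[1],.014,np.pi/2+.13)
S=arm.get_image("top");cv2.imwrite("pics/t2.png",S["frame"][120:320,100:500,::-1].repeat(2,0).repeat(2,1))
```

```text
[0.5283 0.0416 0.2493]
scale_pan [([524.1, 193.9], 0.8, [0.5089, 0.3755])]
tub []
tub 0.65 2260
(array([0.644 , 0.0249]), np.float64(0.09681451320648193)) (array([ 0.6491,  0.0245, -0.0048]), np.float64(0.044566720724105835))
shift cm [-11.28  -3.01  23.54] turn [-0.     0.     0.002] after-turn shift [-11.29  -3.    23.54]
```

View pics/t2.png

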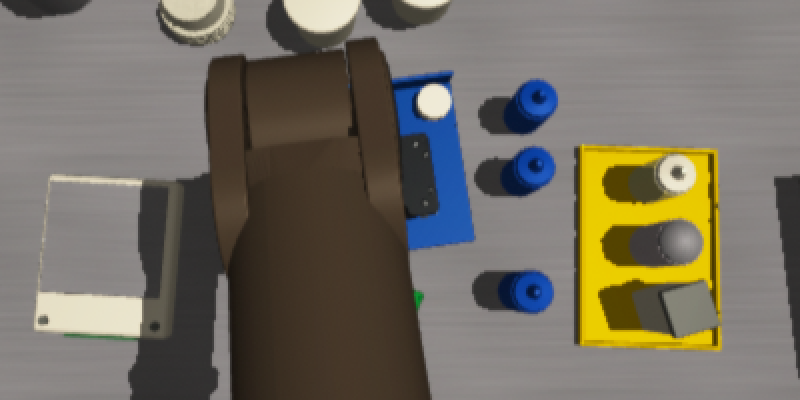

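All three containers stand upright on the tray at (675,175), (682,242) and (690,308) in the crop. The tub is now free.

>>> {"method": "carry_out", "body": {"claw": [8.8,8.8,8.8,8.8,8.8,8.8,8.8,8.8,8.8,8.8], "delta_pos": [[-2.4,-0.6,0],[-3,-0.8,0],[-3,-0.8,0],[-3,-0.8,0],[0,0,0],[0,0,4],[0,0,4],[0,0,4],[0,0,0],[0,0,0]], "angular": [[0,0,0],[0,0,0],[0,0,0],[0,0,0],[0,0,0],[0,0,0],[0,0,0],[0,0,0],[0,0,0],[0,0,0]], "force": 15}}

```text
clock: 29.8
position: [0.6449, 0.0262, 0.1298]
ee_rot: [0.209, -3.134, 0.0]
force: [0.1, -0.2, 0.8]
width: 0.962
gripper_force: 0.0
```

Run:
```python
from h import *
go(.645,.0247,.014,np.pi/2+.13)
p=snap("wrist","w9",())
t=arm.trace("tub",p)
for d in t[:3]: print(uv(d),d["conf"],np.where(d["region"].any(0))[0][[0,-1]],np.where(d["region"].any(1))[0][[0,-1]])
```

```text
shift cm [ 0.   -0.15 11.58] turn [ 0.    -0.001  0.003] after-turn shift [ 0.01 -0.15 11.58]
[277.48 214.41] 0.74 [240 320] [168 255]
```

View pics/w9.png

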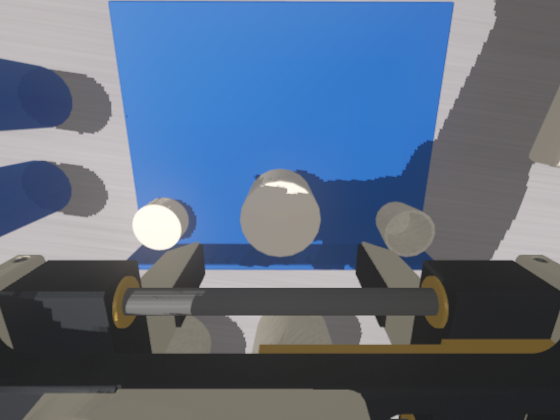

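The tub at (280,213) is centred. The lid stack at (162,224) and cup at (405,228) lie outside the fingers.

>>> {"method": "carry_out", "body": {"claw": [8.6,8.6,8.6,8.6,8.6,8.6,5,5,5,5,5,5,5], "delta_pos": [[0,-0.05,3],[0,0,3.5],[0,0,2.5],[0,0,1.5],[0,0,0.9],[0,0,0],[0,0,0],[0,0,0],[0,0,0],[0,0,0],[0,0,0],[0,0,0],[0,0,0]], "angular": [[0,0,0],[0,0,0],[0,0,0],[0,0,0],[0,0,0],[0,0,0],[0,0,0],[0,0,0],[0,0,0],[0,0,0],[0,0,0],[0,0,0],[0,0,0]], "force": 15}}

```text
clock: 31.2
position: [0.6459, 0.0259, 0.0161]
ee_rot: [-0.209, 3.133, 0.0]
force: [-0.1, -0.2, 5.9]
width: 0.692
gripper_force: 15.0
```

Run:
```python
from h import *
s=arm.observe();print(s["position"],s["width"]*.092,s["force"],s["gripper_force"])
go(.501,.334,.16,np.pi/2+.13)
```

```text
[0.6459 0.0259 0.0161] 0.06366159647010668 [-0.1441 -0.1831  5.9275] 14.999654637649655
shift cm [ 10.25  32.46 -14.4 ] turn [0.    0.001 0.003] after-turn shift [ 10.37  32.42 -14.39]
```

The opening reads 63.7 mm, so the pads are on the lid's edge. I'll re-grip higher so the lid sits fully within the pads.

>>> {"method": "carry_out", "body": {"claw": [7.4,7.4,7.4,7.4,7.4,7.4,5,5,5,5,5], "delta_pos": [[0,0,0],[0,0,0],[0,0,0],[0,0,-0.9],[0,0,-0.9],[0,0,0],[0,0,0],[0,0,0],[0,0,0],[0,0,0],[0,0,0]], "angular": [[0,0,0],[0,0,0],[0,0,0],[0,0,0],[0,0,0],[0,0,0],[0,0,0],[0,0,0],[0,0,0],[0,0,0],[0,0,0]], "force": 18}}

```text
clock: 32.3
position: [0.6452, 0.0258, 0.0333]
ee_rot: [0.209, -3.135, -0.0]
force: [-0.3, 0.9, 4.2]
width: 0.689
gripper_force: 18.0
```

Run:
```python
from h import *
s=arm.observe();print(s["position"],s["width"]*.092,s["force"],s["gripper_force"])
go(.501,.334,.19,np.pi/2+.13)
```

```text
[0.6452 0.0258 0.0333] 0.06337985199320953 [-0.2883  0.9     4.2102] 18.000325514003634
shift cm [ 10.21  32.46 -15.67] turn [ 0.    -0.     0.003] after-turn shift [ 10.31  32.43 -15.67]
```

>>> {"method": "carry_out", "body": {"claw": [5,5,5,5,5,5,5,5,5,5,5,5,5,5,5], "delta_pos": [[0,0,-1.5],[0,0,-3.5],[0,0,-4],[0,0,-4],[0,0,-4],[0.6,1.8,0],[1.3,4,0],[1.3,4,0],[1.3,4,0],[1.3,4,0],[1.3,4,0],[1.3,4,0],[1.2,2.7,0],[0,0,0],[0,0,0]], "angular": [[0,0,0],[0,0,0],[0,0,0],[0,0,0],[0,0,0],[0,0,0],[0,0,0],[0,0,0],[0,0,0],[0,0,0],[0,0,0],[0,0,0],[0,0,0],[0,0,0],[0,0,0]]}}

```text
clock: 33.8
position: [0.5118, 0.2959, 0.2037]
ee_rot: [-0.212, 3.134, -0.0]
force: [-0.3, -1.2, -1.5]
width: 0.688
gripper_force: 18.0
```

Run:
```python
from h import *
s=arm.observe();print(s["position"],s["width"]*.092)
p=snap("wrist","wa",("scale_pan",))
```

```text
[0.5118 0.2959 0.2037] 0.06326146955099797
scale_pan [([316.3, 187.7], 0.59, [0.5118, 0.3394])]
```

>>> {"method": "carry_out", "body": {"claw": [5,5,5,5], "delta_pos": [[0,2.5,-2],[0,2.5,-2],[0,0,0],[0,0,0]], "angular": [[0,0,0],[0,0,0],[0,0,0],[0,0,0]]}}

```text
clock: 34.3
position: [0.5064, 0.3443, 0.2436]
ee_rot: [-0.207, 3.134, -0.0]
force: [1.0, -0.9, -1.1]
width: 0.691
gripper_force: 18.0
```

Run:
```python
from h import *
s=arm.observe();print(s["position"],s["width"]*.092)
p=snap("wrist","wb",("scale_pan",))
V=[pickle.load(open(f"pics/{f}.pkl","rb")) for f in("w1","w2","w8","wa","wb")]
for q,r in V: print([(atz(q,u,.055),c) for u,c in r["scale_pan"]])
print(tri([(q,r["scale_pan"][0][0]) for q,r in V if r["scale_pan"]]))
```

```text
[0.5064 0.3443 0.2436] 0.06358191873212385
scale_pan [([272.1, 177.2], 0.7, [0.5096, 0.3336])]
[(array([0.5002, 0.3318, 0.055 ]), 0.97)]
[(array([0.5039, 0.3352, 0.055 ]), 0.57)]
[(array([0.5013, 0.3332, 0.055 ]), 0.8)]
[(array([0.5005, 0.3317, 0.055 ]), 0.59)]
[(array([0.499 , 0.3334, 0.055 ]), 0.7)]
[0.501  0.3329 0.0551]
```

View pics/wb.png

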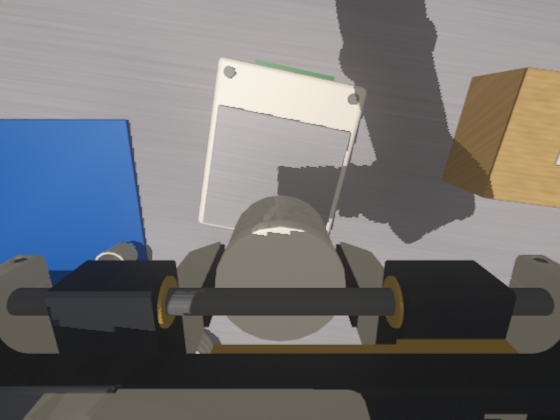

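The pan shows at (278,170), and triangulating several views puts its top at z = 0.055 m with its middle at (0.501, 0.333). The tub hangs level in the grip.

>>> {"method": "carry_out", "body": {"claw": [5,5,5,5,5,5,5,5,5,5], "delta_pos": [[0.35,-0.5,0],[0.35,-0.55,0],[0,0,3],[0,0,4],[0,0,3.5],[0,0,2.5],[0,0,1.5],[0,0,0.9],[0,0,0],[0,0,0]], "angular": [[0,0,0],[0,0,0],[0,0,0],[0,0,0],[0,0,0],[0,0,0],[0,0,0],[0,0,0],[0,0,0],[0,0,0]]}}

```text
clock: 35.4
position: [0.5006, 0.3336, 0.09]
ee_rot: [-0.208, 3.134, 0.001]
force: [-0.4, -0.9, -1.4]
width: 0.685
gripper_force: 18.0
```

Run:
```python
from h import *
s=arm.observe();print(s["position"],s["force"]);go(.501,.333,.0823,np.pi/2+.13)
```

```text
[0.5006 0.3336 0.09  ] [-0.4306 -0.9305 -1.396 ]
shift cm [-0.04 -0.07  0.77] turn [0.    0.001 0.003] after-turn shift [-0.04 -0.07  0.77]
```

>>> {"method": "carry_out", "body": {"claw": [5,5,5,5,8,8,8,8], "delta_pos": [[0,0,0.4],[0,0,0.2],[0,0,0.15],[0,0,0],[0,0,0],[0,0,0],[0,0,0],[0,0,0]], "angular": [[0,0,0],[0,0,0],[0,0,0],[0,0,0],[0,0,0],[0,0,0],[0,0,0],[0,0,0]]}}

```text
clock: 36.2
position: [0.5001, 0.3338, 0.0817]
ee_rot: [-0.209, 3.135, 0.0]
force: [-0.1, -1.2, -0.6]
width: 0.869
gripper_force: 0.0
```

>>> {"method": "carry_out", "body": {"claw": [8,8,8,8,8,8,8,8,8,8,8], "delta_pos": [[0,0,-1.5],[0,0,-3],[0,0,-4],[0,0,-4],[0,-2,-3],[0,-4,0],[0,-4,0],[0,-4,0],[0,-4,0],[0,0,0],[0,0,0]], "angular": [[0,0,0],[0,0,0],[0,0,0],[0,0,0],[0,0,0],[0,0,0],[0,0,0],[0,0,0],[0,0,0],[0,0,0],[0,0,0]]}}

```text
clock: 37.3
position: [0.5242, 0.1544, 0.2369]
ee_rot: [-0.205, 3.135, 0.0]
force: [-0.3, -0.2, -0.2]
width: 0.874
gripper_force: 0.0
```

Run:
```python
from h import *
s=arm.observe();print(s["position"],s["width"]*.092,s["force"])
T=arm.get_image("top");cv2.imwrite("pics/t3.png",np.vstack([cv2.resize(T["frame"][180:310,90:220,::-1],(520,520))]))
t=arm.trace("tub",T)
for d in t[:4]: print(d["conf"],uv(d))
d=min(t,key=lambda d:np.hypot(*(uv(d)-proj(T,[.501,.333,.1]))))
print(fit("tub",[(T,d["region"].astype(np.float32))],(.501,.333,.055),0,False))
print([atz(T,uv(d),.055) for d in arm.place_of("scale_pan",T)])
go(.410,-.365,.22,np.pi/2+.28)
```

```text
[0.5242 0.1544 0.2369] 0.08036502946785036 [-0.2922 -0.1933 -0.2135]Traceback (most recent call last):
  File "<stdin>", line 6, in <module>
ValueError: min() iterable argument is empty
```

View pics/t3.png

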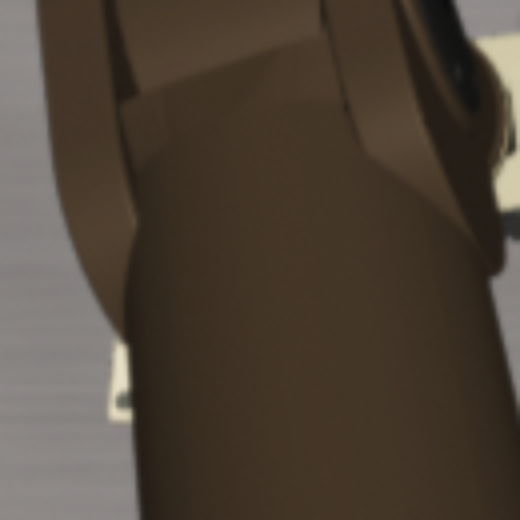

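The arm hides the scale in this view at (260,260). I'll check the tub once the arm is over the tray.

>>> {"method": "carry_out", "body": {"claw": [7.5,7.5,7.5,7.5,7.5,7.5,7.5,7.5,7.5,7.5,7.5,7.5,7.5,7.5,7.5,7.5,7.5], "delta_pos": [[0,0,0],[1.95,-3.6,0],[1.95,-3.6,0],[1.95,-3.6,0],[1.95,-3.6,0],[1.95,-3.6,0],[1.95,-3.6,0],[1.95,-3.6,0],[1.95,-3.6,0],[1.95,-3.6,0],[1.95,-3.6,0],[1.95,-3.6,0],[1.95,-3.6,0],[1.95,-3.5,0],[0,0,0],[0,0,0],[0,0,0]], "angular": [[0,0,-0.148],[0,0,0],[0,0,0],[0,0,0],[0,0,0],[0,0,0],[0,0,0],[0,0,0],[0,0,0],[0,0,0],[0,0,0],[0,0,0],[0,0,0],[0,0,0],[0,0,0],[0,0,0],[0,0,0]]}}

```text
clock: 39.1
position: [0.4112, -0.3618, 0.2364]
ee_rot: [-0.445, 3.11, 0.002]
force: [-0.3, 0.9, -0.2]
width: 0.82
gripper_force: 0.0
```

Run:
```python
from h import *
go(.4089,-.3649,.0918,np.pi/2+.281)
for n in("top","scene"):
    T=arm.get_image(n);pickle.dump((dict(mtx=T["mtx"],T=T["T"],frame=T["frame"]),0),open(f"pics/{n}5.pkl","wb"))
    t=arm.trace("tub",T)
    print(n,[(round(d["conf"],2),uv(d)) for d in t],"expect",proj(T,[.501,.333,.1]))
    t=[d for d in t if np.hypot(*(uv(d)-proj(T,[.501,.333,.1])))<20]
    if t: print(fit("tub",[(T,t[0]["region"].astype(np.float32))],(.501,.333,.055),0,False))
    print([atz(T,uv(d),.055) for d in arm.place_of("scale_pan",T)])
```

```text
shift cm [ 0.32 -0.25 14.46] turn [0.001 0.    0.003] after-turn shift [ 0.31 -0.24 14.46]
top [(0.7, array([150.08 , 238.392]))] expect [146.9858 238.3333]
(array([0.5007, 0.3348]), np.float64(0.06803464889526367))
[array([0.4952, 0.3472, 0.055 ])]
scene [] expect [449.1294 205.1655]
[array([0.5025, 0.3341, 0.055 ]), array([ 0.4591, -0.3301,  0.055 ])]
```

The tub stands at about (0.501, 0.334), the middle of the pan. Next the canister goes back.

>>> {"method": "carry_out", "body": {"claw": [7.5,7.5,7.5,7.5,7.5,7.5,7.5,7.5,4,4,4,4,4,4,4], "delta_pos": [[0.3,-0.25,0],[0,0,0],[0,0,3],[0,0,4],[0,0,4],[0,0,2.5],[0,0,0.95],[0,0,0],[0,0,0],[0,0,0],[0,0,0],[0,0,0],[0,0,0],[0,0,0],[0,0,0]], "angular": [[0,0,0],[0,0,0],[0,0,0],[0,0,0],[0,0,0],[0,0,0],[0,0,0],[0,0,0],[0,0,0],[0,0,0],[0,0,0],[0,0,0],[0,0,0],[0,0,0],[0,0,0]], "force": 25}}

```text
clock: 40.9
position: [0.4086, -0.3672, 0.0934]
ee_rot: [-0.44, 3.109, -0.002]
force: [-0.9, 2.1, 8.2]
width: 0.61
gripper_force: 25.0
```

Run:
```python
from h import *
s=arm.observe();print(s["position"],s["width"]*.092,s["force"],s["gripper_force"])
go(.6003,.0902,.25,np.pi/2+.28)
```

```text
[ 0.4086 -0.3672  0.0934] 0.05611862935499966 [-0.9247  2.1256  8.1999] 24.97512549161911
shift cm [-31.14  38.59 -15.66] turn [-0.001  0.002  0.001] after-turn shift [-31.07  38.66 -15.66]
```

>>> {"method": "carry_out", "body": {"claw": [4,4,4,4,4,4,4,4,4,4,4,4,4,4,4,4,4,4,4,4], "delta_pos": [[0,0,-2],[0,0,-3.5],[0,0,-4],[0,0,-4],[0,0,-2.7],[-1.2,1.6,0],[-2.6,3.2,0],[-2.6,3.2,0],[-2.6,3.2,0],[-2.6,3.2,0],[-2.6,3.2,0],[-2.6,3.2,0],[-2.6,3.2,0],[-2.6,3.2,0],[-2.6,3.2,0],[-2.6,3.2,0],[-2.6,3.2,0],[-1.3,1.6,0],[0,0,0],[0,0,0]], "angular": [[0,0,0],[0,0,0],[0,0,0],[0,0,0],[0,0,0],[0,0,0],[0,0,0],[0,0,0],[0,0,0],[0,0,0],[0,0,0],[0,0,0],[0,0,0],[0,0,0],[0,0,0],[0,0,0],[0,0,0],[0,0,0],[0,0,0],[0,0,0]]}}

```text
clock: 42.9
position: [0.5998, 0.0878, 0.254]
ee_rot: [0.44, -3.11, 0.001]
force: [-0.6, -0.7, -2.6]
width: 0.608
gripper_force: 25.0
```

Run:
```python
from h import *
s=arm.observe();print(s["position"],s["width"]*.092,s["force"],s["gripper_force"])
go(.6003,.0903,.0939,np.pi/2+.28)
```

```text
[0.5998 0.0878 0.254 ] 0.055947545171467265 [-0.6171 -0.7311 -2.5985] 24.969481229782104
shift cm [-0.14  0.24 16.01] turn [-0.001 -0.001  0.001] after-turn shift [-0.12  0.23 16.01]
```

>>> {"method": "carry_out", "body": {"claw": [4,4,4,4,4,4,4,4], "delta_pos": [[-0.1,0.2,3],[0,0,4],[0,0,4],[0,0,2.5],[0,0,1.3],[0,0,0.6],[0,0,0],[0,0,0]], "angular": [[0,0,0],[0,0,0],[0,0,0],[0,0,0],[0,0,0],[0,0,0],[0,0,0],[0,0,0]]}}

```text
clock: 43.7
position: [0.6015, 0.0903, 0.1017]
ee_rot: [-0.439, 3.108, 0.0]
force: [-0.3, 0.3, -2.4]
width: 0.601
gripper_force: 25.0
```

Run:
```python
from h import *
s=arm.observe();print(s["position"],s["force"])
go(.6003,.0903,.0939,np.pi/2+.28)
```

```text
[0.6015 0.0903 0.1017] [-0.3301  0.3352 -2.3748]
shift cm [0.12 0.03 0.78] turn [-0.     0.002  0.001] after-turn shift [0.11 0.03 0.78]
```

>>> {"method": "carry_out", "body": {"claw": [4,4,4,4], "delta_pos": [[0.08,0,0.4],[0,0,0.2],[0,0,0.05],[0,0,0]], "angular": [[0,0,0],[0,0,0],[0,0,0],[0,0,0]]}}

```text
clock: 44.1
position: [0.6007, 0.0907, 0.0954]
ee_rot: [-0.44, 3.108, 0.001]
force: [-2.5, -0.4, 9.3]
width: 0.611
gripper_force: 25.0
```

Run:
```python
from h import *
s=arm.observe();print(s["position"],s["force"])
go(.6003,.0903,.0939,np.pi/2+.28)
```

```text
[0.6007 0.0907 0.0954] [-2.4589 -0.408   9.3433]
shift cm [ 0.05 -0.03  0.15] turn [0.    0.003 0.001] after-turn shift [ 0.05 -0.03  0.15]
```

>>> {"method": "carry_out", "body": {"claw": [7.2,7.2,7.2,7.2,7.2,7.2,7.2,7.2,7.2,7.2], "delta_pos": [[0,0,0],[0,0,0],[0,0,0],[0,0,-2],[0,0,-4],[0,0,-4],[0,0,-4],[0,0,0],[0,0,0],[0,0,0]], "angular": [[0,0,0],[0,0,0],[0,0,0],[0,0,0],[0,0,0],[0,0,0],[0,0,0],[0,0,0.149],[0,0,0],[0,0,0]]}}

```text
clock: 45.1
position: [0.5991, 0.0903, 0.2329]
ee_rot: [0.214, -3.133, 0.001]
force: [-0.1, -0.4, -1.2]
width: 0.784
gripper_force: 0.0
```

Run:
```python
from h import *
s=arm.observe();print(s["position"],s["force"])
go(.4880,-.3621,.0757,np.pi/2+.131)
```

```text
[0.5991 0.0903 0.2329] [-0.0553 -0.4287 -1.1961]
shift cm [ 17.13 -43.31  15.76] turn [-0.    -0.001  0.005] after-turn shift [ 16.93 -43.4   15.72]
```

>>> {"method": "carry_out", "body": {"claw": [7.2,7.2,7.2,7.2,7.2,7.2,7.2,7.2,7.2,7.2,7.2,7.2,7.2,7.2,7.2], "delta_pos": [[0.7,-1.9,0],[1.43,-3.6,0],[1.43,-3.6,0],[1.43,-3.6,0],[1.43,-3.6,0],[1.43,-3.6,0],[1.43,-3.6,0],[1.43,-3.6,0],[1.43,-3.6,0],[1.43,-3.6,0],[1.43,-3.6,0],[1.43,-3.6,0],[0.7,-1.8,0],[0,0,0],[0,0,0]], "angular": [[0,0,0],[0,0,0],[0,0,0],[0,0,0],[0,0,0],[0,0,0],[0,0,0],[0,0,0],[0,0,0],[0,0,0],[0,0,0],[0,0,0],[0,0,0],[0,0,0],[0,0,0]]}}

```text
clock: 46.6
position: [0.4865, -0.361, 0.2325]
ee_rot: [0.209, -3.133, -0.002]
force: [0.0, 1.2, 0.4]
width: 0.787
gripper_force: 0.0
```

Run:
```python
from h import *
s=arm.observe();print(s["position"],s["force"])
p=snap("wrist","wc",())
d=arm.trace("shaker",p)
print([(uv(k),k["conf"]) for k in d])
if d: x,c=fit("shaker",[(p,d[0]["region"].astype(np.float32))],(.488,-.362,.004),0,False);print(x,c)
go(.4880,-.3621,.0757,np.pi/2+.131)
```

```text
[ 0.4865 -0.361   0.2325] [0.0393 1.2016 0.3764]
[(array([279.216, 194.208]), 0.7)]
[ 0.4863 -0.3629] 0.04216456413269043
shift cm [-0.04 -0.26 15.72] turn [ 0.002 -0.001  0.004] after-turn shift [-0.03 -0.24 15.72]
```

>>> {"method": "carry_out", "body": {"claw": [7.2,7.2,7.2,7.2,7.2,7.2,7.2,4,4,4,4,4,4,4], "delta_pos": [[0,-0.2,0],[0,0,3],[0,0,4],[0,0,4],[0,0,3],[0,0,1.5],[0,0,0],[0,0,0],[0,0,0],[0,0,0],[0,0,0],[0,0,0],[0,0,0],[0,0,0]], "angular": [[0,0,0],[0,0,0],[0,0,0],[0,0,0],[0,0,0],[0,0,0],[0,0,0],[0,0,0],[0,0,0],[0,0,0],[0,0,0],[0,0,0],[0,0,0],[0,0,0]]}}

```text
clock: 48.1
position: [0.4883, -0.3637, 0.0803]
ee_rot: [-0.208, 3.132, -0.002]
force: [-0.6, 1.6, 8.0]
width: 0.602
gripper_force: 24.9
```

Run:
```python
from h import *
s=arm.observe();print(s["position"],s["width"]*.092,s["force"],s["gripper_force"])
go(.569,.0174,.24,np.pi/2+.131)
```

```text
[ 0.4883 -0.3637  0.0803] 0.05537891581080125 [-0.5555  1.5704  8.0431] 24.9257031083107
shift cm [-13.07  36.69 -15.98] turn [-0.001  0.002  0.001] after-turn shift [-12.98  36.73 -15.97]
```

>>> {"method": "carry_out", "body": {"claw": [4,4,4,4,4,4,4,4,4,4,4,4,4,4,4,4,4,4], "delta_pos": [[0,0,-2],[0,0,-3.5],[0,0,-4],[0,0,-4],[0,0,-2.7],[-0.7,2,0],[-1.3,3.65,0],[-1.3,3.65,0],[-1.3,3.65,0],[-1.3,3.65,0],[-1.3,3.65,0],[-1.3,3.65,0],[-1.3,3.65,0],[-1.3,3.65,0],[-1.3,3.65,0],[-0.7,1.9,0],[0,0,0],[0,0,0]], "angular": [[0,0,0],[0,0,0],[0,0,0],[0,0,0],[0,0,0],[0,0,0],[0,0,0],[0,0,0],[0,0,0],[0,0,0],[0,0,0],[0,0,0],[0,0,0],[0,0,0],[0,0,0],[0,0,0],[0,0,0],[0,0,0]]}}

```text
clock: 49.9
position: [0.5684, 0.0179, 0.2407]
ee_rot: [0.209, -3.134, 0.001]
force: [0.7, -1.2, -3.6]
width: 0.605
gripper_force: 24.9
```

Run:
```python
from h import *
s=arm.observe();print(s["position"],s["width"]*.092,s["force"],s["gripper_force"])
go(.569,.0174,.0795,np.pi/2+.131)
```

```text
[0.5684 0.0179 0.2407] 0.055679423855812454 [ 0.7017 -1.2303 -3.6252] 24.87033247947693
shift cm [-0.06 -0.05 16.12] turn [-0.001 -0.     0.002] after-turn shift [-0.05 -0.06 16.12]
```

>>> {"method": "carry_out", "body": {"claw": [4,4,4,4,4,4,4,4], "delta_pos": [[0,0,3],[0,0,4],[0,0,4],[0,0,2.5],[0,0,1.3],[0,0,0.6],[0,0,0],[0,0,0]], "angular": [[0,0,0],[0,0,0],[0,0,0],[0,0,0],[0,0,0],[0,0,0],[0,0,0],[0,0,0]]}}

```text
clock: 50.7
position: [0.5696, 0.0178, 0.088]
ee_rot: [-0.206, 3.133, 0.0]
force: [0.6, 0.8, -3.3]
width: 0.607
gripper_force: 24.9
```

>>> {"method": "carry_out", "body": {"claw": [4,4,4], "delta_pos": [[0,0,0.3],[0,0,0.2],[0,0,0]], "angular": [[0,0,0],[0,0,0],[0,0,0]]}}

```text
clock: 51.0
position: [0.5692, 0.0183, 0.0823]
ee_rot: [-0.208, 3.133, 0.0]
force: [0.8, 0.4, 0.2]
width: 0.609
gripper_force: 24.9
```

Run:
```python
from h import *
s=arm.observe();print(s["position"],s["force"])
go(.569,.0174,.0795,np.pi/2+.131)
```

```text
[0.5692 0.0183 0.0823] [0.8402 0.3781 0.1766]
shift cm [ 0.04 -0.09  0.28] turn [0.    0.001 0.001] after-turn shift [ 0.04 -0.09  0.28]
```

Touching at about z = 0.082. A hair lower, then release.

>>> {"method": "carry_out", "body": {"claw": [4,4,6.7,6.7,6.7,6.7,6.7,6.7,6.7,6.7,6.7,6.7], "delta_pos": [[0,-0.05,0.1],[0,0,0],[0,0,0],[0,0,0],[0,0,0],[0,0,0],[0,0,-2],[0,0,-4],[0,0,-4],[0,0,-4],[0,0,0],[0,0,0]], "angular": [[0,0,0],[0,0,0],[0,0,0],[0,0,0],[0,0,0],[0,0,0],[0,0,0],[0,0,0],[0,0,0],[0,0,0],[0,0,0],[0,0,0]]}}

```text
clock: 52.2
position: [0.5691, 0.0175, 0.2214]
ee_rot: [-0.207, 3.133, 0.0]
force: [-0.2, -0.3, -1.0]
width: 0.729
gripper_force: 0.0
```

Run:
```python
from h import *
s=arm.observe();print(s["position"],s["force"])
go(.5672,-.3624,.075,np.pi/2+.131)
```

```text
[0.5691 0.0175 0.2214] [-0.2461 -0.2952 -1.0469]
shift cm [  5.22 -37.64  14.63] turn [0.    0.002 0.001] after-turn shift [  5.15 -37.64  14.64]
```

>>> {"method": "carry_out", "body": {"claw": [7.2,7.2,7.2,7.2,7.2,7.2,7.2,7.2,7.2,7.2,7.2,7.2], "delta_pos": [[0.2,-2,0],[0.55,-4,0],[0.55,-4,0],[0.55,-4,0],[0.55,-4,0],[0.55,-4,0],[0.55,-4,0],[0.55,-4,0],[0.55,-4,0],[0.55,-3.6,0],[0,0,0],[0,0,0]], "angular": [[0,0,0],[0,0,0],[0,0,0],[0,0,0],[0,0,0],[0,0,0],[0,0,0],[0,0,0],[0,0,0],[0,0,0],[0,0,0],[0,0,0]]}}

```text
clock: 53.4
position: [0.566, -0.3624, 0.2185]
ee_rot: [0.204, -3.132, -0.002]
force: [0.8, 0.7, -0.1]
width: 0.781
gripper_force: 0.0
```

Run:
```python
from h import *
s=arm.observe();print(s["position"],s["force"])
p=snap("wrist","wd",())
d=arm.trace("bottle",p);e=proj(p,[.567,-.3624,.06])
print([(uv(k).round(),k["conf"]) for k in d],e)
d=[k for k in d if np.hypot(*(uv(k)-e))<30]
if d: print(fit("bottle",[(p,d[0]["region"].astype(np.float32))],(.567,-.362,.004),0,False))
go(.5672,-.3624,.075,np.pi/2+.131)
```

```text
[ 0.566  -0.3624  0.2185] [ 0.7766  0.7119 -0.0999]
[(array([429., 224.]), 0.93), (array([393., 254.]), 0.59), (array([281., 198.]), 0.56), (array([489.,  78.]), 0.56)] [280.1759 192.483 ]
(array([ 0.5666, -0.3633]), np.float64(0.04758387804031372))
shift cm [ 0.02 -0.25 14.43] turn [ 0.002 -0.001  0.003] after-turn shift [ 0.03 -0.22 14.43]
```

>>> {"method": "carry_out", "body": {"claw": [7.2,7.2,7.2,7.2,7.2,7.2,7.2,4,4,4,4,4,4,4], "delta_pos": [[0,-0.1,0],[0,0,3],[0,0,4],[0,0,4],[0,0,2.2],[0,0,1.1],[0,0,0],[0,0,0],[0,0,0],[0,0,0],[0,0,0],[0,0,0],[0,0,0],[0,0,0]], "angular": [[0,0,0],[0,0,0],[0,0,0],[0,0,0],[0,0,0],[0,0,0],[0,0,0],[0,0,0],[0,0,0],[0,0,0],[0,0,0],[0,0,0],[0,0,0],[0,0,0]], "force": 20}}

```text
clock: 54.9
position: [0.5682, -0.3631, 0.0791]
ee_rot: [-0.208, 3.133, -0.001]
force: [-0.7, 2.4, 6.5]
width: 0.564
gripper_force: 20.0
```

Run:
```python
from h import *
s=arm.observe();print(s["position"],s["width"]*.092,s["force"],s["gripper_force"])
go(.6143,-.0522,.235,np.pi/2+.131)
```

```text
[ 0.5682 -0.3631  0.0791] 0.05184652338536018 [-0.6615  2.409   6.5086] 19.98668521642685
shift cm [ -8.7   30.19 -15.6 ] turn [-0.001  0.002  0.001] after-turn shift [ -8.63  30.22 -15.59]
```

>>> {"method": "carry_out", "body": {"claw": [4,4,4,4,4,4,4,4,4,4,4,4,4,4,4,4], "delta_pos": [[0,0,-2],[0,0,-3.5],[0,0,-4],[0,0,-4],[0,0,-2.5],[-0.5,2,0],[-1.1,3.75,0],[-1.1,3.75,0],[-1.1,3.75,0],[-1.1,3.75,0],[-1.1,3.75,0],[-1.1,3.75,0],[-1.1,3.75,0],[-0.5,2,0],[0,0,0],[0,0,0]], "angular": [[0,0,0],[0,0,0],[0,0,0],[0,0,0],[0,0,0],[0,0,0],[0,0,0],[0,0,0],[0,0,0],[0,0,0],[0,0,0],[0,0,0],[0,0,0],[0,0,0],[0,0,0],[0,0,0]]}}

```text
clock: 56.5
position: [0.6134, -0.0516, 0.2375]
ee_rot: [0.209, -3.134, 0.001]
force: [0.3, -0.5, -2.1]
width: 0.566
gripper_force: 20.0
```

Run:
```python
from h import *
s=arm.observe();print(s["position"],s["width"]*.092,s["force"],s["gripper_force"])
go(.6147,-.0522,.079,np.pi/2+.131)
```

```text
[ 0.6134 -0.0516  0.2375] 0.05210083674478842 [ 0.3042 -0.4939 -2.1277] 19.961581528186798
shift cm [-0.13 -0.07 15.85] turn [-0.    -0.001  0.002] after-turn shift [-0.12 -0.08 15.85]
```

>>> {"method": "carry_out", "body": {"claw": [4,4,4,4,4,4,4,4], "delta_pos": [[-0.1,-0.05,3],[0,0,4],[0,0,4],[0,0,2.5],[0,0,1.2],[0,0,0.4],[0,0,0],[0,0,0]], "angular": [[0,0,0],[0,0,0],[0,0,0],[0,0,0],[0,0,0],[0,0,0],[0,0,0],[0,0,0]]}}

```text
clock: 57.3
position: [0.6159, -0.0524, 0.0883]
ee_rot: [-0.206, 3.132, -0.0]
force: [-0.5, 0.1, -3.3]
width: 0.564
gripper_force: 20.0
```

>>> {"method": "carry_out", "body": {"claw": [4,4,4], "delta_pos": [[0,0,0.3],[0,0,0.2],[0,0,0]], "angular": [[0,0,0],[0,0,0],[0,0,0]]}}

```text
clock: 57.6
position: [0.6148, -0.0519, 0.0818]
ee_rot: [-0.208, 3.135, 0.0]
force: [0.3, -0.3, -3.8]
width: 0.566
gripper_force: 20.0
```

Run:
```python
from h import *
s=arm.observe();print(s["position"],s["force"])
go(.6147,-.0522,.079,np.pi/2+.131)
```

```text
[ 0.6148 -0.0519  0.0818] [ 0.3409 -0.3274 -3.7741]
shift cm [ 0.01 -0.03  0.28] turn [0.    0.    0.001] after-turn shift [ 0.01 -0.03  0.28]
```

>>> {"method": "carry_out", "body": {"claw": [4,4,4], "delta_pos": [[0,0,0.2],[0,0,0.15],[0,0,0]], "angular": [[0,0,0],[0,0,0],[0,0,0]]}}

```text
clock: 57.9
position: [0.6159, -0.0511, 0.0806]
ee_rot: [-0.208, 3.132, 0.002]
force: [-5.4, 1.9, 18.0]
width: 0.562
gripper_force: 20.0
```

Contact. Back off 1 mm, release, lift, and go to the earlier viewing pose.

>>> {"method": "carry_out", "body": {"claw": [4,4,6.8,6.8,6.8,6.8,6.8,6.8,6.8,6.8,6.8,8,9,9,9], "delta_pos": [[0,0,-0.1],[0,0,0],[0,0,0],[0,0,0],[0,0,0],[0,0,0],[0,0,-2],[0,0,-4],[0,0,-4],[0,0,-4],[0,0,-4],[2,0,-4],[2.1,1.5,-3],[0,0,0],[0,0,0]], "angular": [[0,0,0],[0,0,0],[0,0,0],[0,0,0],[0,0,0],[0,0,0],[0,0,0],[0,0,0],[0,0,0],[0,0,0],[0,0,0],[0,0,0],[0,0,0],[0,0,0],[0,0,0]]}}

```text
clock: 59.4
position: [0.5722, -0.0423, 0.3299]
ee_rot: [-0.208, 3.133, 0.0]
force: [0.7, 0.5, -0.3]
width: 0.972
gripper_force: 0.0
```

Run:
```python
from h import *
s=arm.observe();print(s["position"])
p=snap("wrist","we",())
masks(p,"we")
q,m=pickle.load(open("pics/we.msk","rb"));q0,m0=pickle.load(open("pics/w2.msk","rb"))
for l in("shaker","canister","bottle"):
    for n,qq,mm in(("before",q0,m0),("after",q,m)):
        if l in mm: x,c=fit(l,[(qq,mm[l].astype(np.float32))],G[l],.28,False);print(l,n,x,round(c,3))
cv2.imwrite("pics/cmp.png",np.hstack([cv2.resize(a[50:270,170:430,::-1],(395,334)) for a in(q0["frame"],q["frame"])]))
```

```text
[ 0.5722 -0.0423  0.3299]
shaker 0.95 1975
canister 0.7 2974
bottle 0.95 1634
shaker before [0.5679 0.0168] 0.052
shaker after [0.5674 0.0185] 0.028
canister before [0.6005 0.0888 0.2745] 0.092
canister after [0.6009 0.0914 0.3132] 0.089
bottle before [ 0.614  -0.0526] 0.037
bottle after [ 0.614  -0.0518] 0.038
```

View pics/cmp.png

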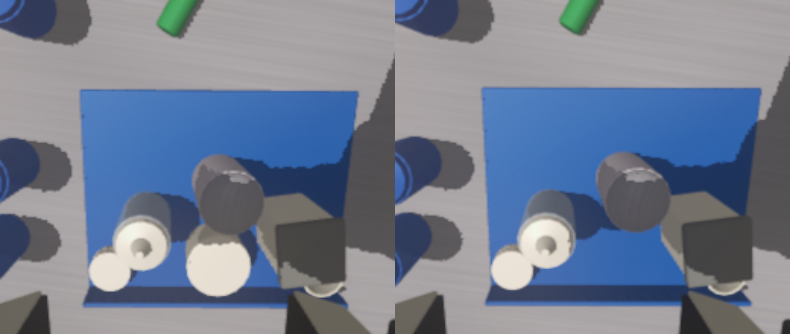

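The before and after crops match. The bottle at (545,245), shaker at (634,195) and canister at (715,250) stand where they did, to within about 2 mm, and the cup and lid stack have not moved. I'll hand the job in.

```bash
python3 -c "
from cell import arm
print(arm.sign_off())"
```

```text
the job is handed in; nothing more can be done
None
```

The job is handed in at about 60 s of the 136 s allowed: the tub stands in the middle of the scale's pan, the three containers are back upright within about 2 to 3 mm of where they started, and the cup and lid stack were left alone.

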